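# Tip the hex nuts out of the parts carousel and line them up on the shelf

### The job

The parts carousel has two compartments with hexagon nuts: turn it until one of them squarely faces the spout, lift the bar at the back to tip the carousel so that all the nuts in it slide out towards the catch tray, let it down level again, and then do the same with the other one. Set every nut flat on the low wooden shelf in one neat row, one in the middle of each marked place, starting at the end stop and leaving no empty place between them. The wooden block and the toy car stay in the carousel, and the other things on the table stay where they are.

Things in the scene. Friction and masses are not known exactly. Their poses are not given: they have to be found in the camera images.
- dispenser: Bench dispenser, fixed. Origin on the table under the carousel's axis, local y points to the spout, z up. Grey round carousel: radius 122 mm, floor 50 mm above the table, four compartments 90 degrees apart, in an aluminium cradle with a round fence (outer radius 127 mm, top 88 mm above the table) that has one opening 108 mm wide on the +y side: the spout, with a short chute
- hinge (a point): Middle of the cradle's hinge line, which runs along the dispenser's local x, 115 mm from the carousel's axis on the spout side, 40 mm above the table. Carousel, fence, chute, ramp and tray are polished: things on them begin to slide when tipped about 10 degrees
- tray_mid (a point): Middle of the floor of the dark steel catch tray (fixed to the dispenser, axes as body dispenser), 256 mm from the carousel's axis, 6 mm above the table. Its flat floor is 136 mm along local x, 92 along local y; lips 4 mm thick, tops 14 mm above the table, on the three outer sides; a polished ramp leads down to it from y 149 mm, 32 mm high, to y 210. The chute ends above it at y 150 (level: 49 mm high)
- cradle (a joint): Tilt of the cradle with the carousel: 0 = level, resting on its stops, grows as the back is lifted and the spout dips, to 0.42 rad at most, when the end of the chute nearly touches the ramp below. Damped (about 8 N at the bar lifts it); let go, it sinks back to level by itself
- carousel: Carousel: grey plastic drum, 450 g, resting loosely on ball bearings inside the cradle's fence (2 mm play all round), so that it turns either way without end and tilts with the cradle; stays where it is left. Origin in the middle of its underside, 44 mm above the table; local +y and -y point through the middles of the nuts' two compartments; one faces the spout squarely when this +y or -y lies along the dispenser's y
- nut_bay_a (a point): Point on the carousel's floor in the middle of one compartment that holds nuts (at most two), 80 mm from the axis along the carousel's +y. Each compartment is 52 mm wide between parallel walls 34 mm high
- nut_bay_b (a point): The same for the other compartment with nuts, opposite, along the carousel's -y. The two compartments between them hold a wooden block and a toy car
- spout_ref (a point): Point in the cradle where point nut_bay_a or nut_bay_b lies when that compartment faces the spout squarely (80 mm from the axis on the spout side)
- grip_mid (a point): Middle of the black turning grip on the carousel's axis: an upright fin 16 mm thick, 56 mm long, from 108 to 142 mm above the table (this point at 125), its length runs along the carousel's local y, so it is gripped across the carousel's local x
- bar_mid (a point): Middle of the lift bar at the back of the cradle (opposite the spout): a round horizontal steel bar, 12 mm diameter, about 90 mm free between its two posts, along the dispenser's local x, centre 120 mm above the table and 155 mm behind the axis when level; it moves on a circle about the cradle's hinge
- row_shelf: Low wooden display shelf, fixed to the table: board 82 mm deep (local y -30..+52), top 24 mm above the table, row of four places along local x, 40 mm apart, centred at local x -60, -20, +20, +60 mm, y 0, parted by thin dark lines. Upright end stop, 44 mm high, at its -x end, near the robot; rail 31 mm high along its outer edge, local y 46..52. Origin on the table under the middle of the row
- wood_block: Wooden offcut, 45 x 75 x 30 mm, in a compartment between those of the nuts; stays in the carousel. Origin in the middle of its underside
- toy_car: Toy car, 33 x 68 x 28 mm, in the fourth compartment; stays in the carousel. Origin in the middle of its underside
- nut_1: Steel hexagon nut, 27 mm across flats (31 across corners), 16 mm high, 60 g, at first lying flat in a compartment of the carousel. Origin in the middle of one flat end; local z through the hole; two flats face local +-x, the others every 60 degrees. May be absent (three or four are there)
- nut_2: Steel hexagon nut, 27 mm across flats (31 across corners), 16 mm high, 60 g, at first lying flat in a compartment of the carousel. Origin in the middle of one flat end; local z through the hole; two flats face local +-x, the others every 60 degrees. May be absent (three or four are there)
- nut_3: Steel hexagon nut, 27 mm across flats (31 across corners), 16 mm high, 60 g, at first lying flat in a compartment of the carousel. Origin in the middle of one flat end; local z through the hole; two flats face local +-x, the others every 60 degrees. May be absent (three or four are there)
- nut_4: Steel hexagon nut, 27 mm across flats (31 across corners), 16 mm high, 60 g, at first lying flat in a compartment of the carousel. Origin in the middle of one flat end; local z through the hole; two flats face local +-x, the others every 60 degrees. May be absent (three or four are there)
- spool: Blue spool of line, 64 mm across, 22 high; bystander, leave alone. Origin in the middle of its underside
- clamp: Spring clamp lying flat, 65 x 112 x 17 mm; bystander, leave alone. Origin in the middle of its underside
- screwdriver: Screwdriver lying down, 191 mm long, 27 mm thick; bystander, leave alone. Origin in the middle of its underside
- seed_box: Small brown box 35 x 50 x 75 mm, standing; bystander, leave alone. Origin in the middle of its underside

How it is judged:
By the outcome, as a careful person would: the job done as asked, in the order asked, and still so for the second after the job is handed in, with the robot touching nothing.
Of nut_1, nut_2, nut_3, nut_4 only 3 to 4 are there at a start; the rules pass over those that are not, and their reading is None.
At some moment in a run one of nut_1, nut_2, nut_3, nut_4 may be knocked a few centimetres aside while the robot is not near it.
Once in a run the grip may slacken for a moment while it holds something.
It also fails if it takes over 210 s, if anything falls off the work surface, if the arm or the gripper's body presses on something with over 40 N, if the wrist force passes 120 N, or if a joint passes its speed limit or range.

### The arm

A 6-joint arm with a two-finger parallel gripper is mounted at the origin on a cart in front of the work surface, level with it; the furniture and walls round the work are solid. World frame = base frame: x ahead of the robot, y to its left, z up, the work surface at z = 0. Lengths are in m, angles in rad, forces in N, time in s.
With the tool pointing down it reaches from about 0.35 to 0.975 m from the base axis. Payload 4.9 kg.
Tool frame: the origin (TCP) lies at the very end of the fingers, on their centre line; the grasp point (between the pads) lies 19 mm behind it; z points along the fingers, y is the line along which they close (so a half turn about z gives the same grasp; the last joint's range is limited). The gripper opens to 85 mm and grips with 20 to 120 N. Pads are 22 mm wide; open, the fingers measure 114 mm over their backs; the gripper's body (76 mm by 85 mm) begins 54 mm behind the grasp point. The pads swing forward as they close: fully open they stand 13 mm farther back than shut.
Start: joints at [-1.302, 0.053, 1.613, -0, 1.476, -0.119], TCP at [0.236, -0.579, 0.231] pointing down, gripper open.
Joint ranges: [-3.01, 3.01], [-1.01, 2.22], [0.06, 2.58], [-1.02, 4.17], [0.09, 2.62], [-3.14, 3.14]. Speed limits (rad/s): [2.57, 2.57, 3.14, 3.14, 3.14, 3.14].

### API

Orientations are given as a unit quaternion [w, x, y, z].
In Python, from plant import manip, vision, order gives the robot as it stands.
- The arm moves only by the tool play_rows, never from a script. Its argument "steps" is a list that holds one entry, the list of rows, each a list of 6 numbers: the shift along the tool's x, y, z in mm, then the turn, a rotation vector about the tool's x, y, z in degrees. A call has 1 to 12 rows; each row is the pose to reach, as a shift and turn from the pose commanded when the call began, along the tool's axes at that moment; what a row does not reach only later rows make up. A row lasts 1/12 s, in which the tool goes at most 41.7 mm and 7.16 degrees, less where a joint would pass 70% of its speed; a pose out of reach is approached as far as the arm can. A call with a gripper value outside its range is refused whole. "claw" is the gripper's target within -1 to 1 (fully open at 1, half-way at 0, shut at -1), set as the call begins (left out, the last holds). The fingers move at their own pace and stop on an object; the grip force is fixed at half the most. Time passes only in rows, so rows that repeat a pose let the fingers close. It gives the time, the measured TCP pose, the force, the opening and the grip force at its end, in the units of the state.
- manip.state(): the state, without advancing time (a new reading comes with each control period).
- vision.grab_frame(name): name is "side" or "top"; returns (picture, depth): 420x560x3 uint8, blue, green, red; 420x560 float32, m along the optical axis (not along the pixel's ray), 0 where there is no reading.
- vision.camera_info(name): a dict with "K" (3x3 intrinsics, pixels), "eye" and "orientation" of the camera in the world. Camera axes: x right, y down, z forward; pixel columns grow to the right and rows downward; lengths in m; the calibration is good to about 2 mm. A picture is of the moment at which its call begins. camera_info takes no time and is no camera call.
- order.job_done(): hands the job in; it is judged then, once.
The state is a dict: "time": time; "joint_pos": joint angles; "joint_vel": joint speeds; "joint_efforts": joint torques, N m; "tool_pos": TCP position; "tool_rot": TCP orientation; "contact_force": force on the tool from outside, world axes, zero at the start; "ft_torque": the same for the moment, N m; "gripper_width": opening from 0.0 (shut) to 1.0 (fully open); "grasp_force": force on a finger pad.
Only numpy, scipy, OpenCV 4.12 (cv2) and the standard library are available. Lean on these libraries where they do the work, as an engineer would, in place of code of your own. Each camera call takes 0.05 s, during which the arm holds its last target. There are 200 camera calls.

## Working session

There is one attempt and no reset: what is moved stays moved. The work goes in short steps, Python scripts to look and compute and a tool call to move; the robot and the scene stay as the last step left them, time stands still between calls to the robot, and variables do not carry over. Pictures are saved under pics/ and viewed, at most 14 in all, crops included, and the job is handed in when it is done.

Besides the shell and the picture viewer there is one more tool, called after ">>>" as name([rows], argument=value, ...), one row to a line, values as JSON. play_rows: Moves the arm, as the interface text tells. Its arguments: {"type":"object","properties":{"steps":{"type":"array"},"claw":{"type":"number"}},"required":["steps"]}

```bash
ls; mkdir -p pics; cat > h.py <<'E'
import numpy as np,cv2
from scipy.spatial.transform import Rotation as R
from plant import manip,vision,order
def q(o): return R.from_quat([o[1],o[2],o[3],o[0]])
def cam(n):
    c=vision.camera_info(n); o=np.array(c["orientation"])
    M=o if o.shape==(3,3) else q(o).as_matrix()
    return np.array(c["K"]),np.array(c["eye"]),M
def ray(n,uv,z):
    K,e,M=cam(n); uv=np.atleast_2d(uv)
    d=(M@np.linalg.inv(K)@np.c_[uv,np.ones(len(uv))].T).T
    return e+d*((z-e[2])/d[:,2])[:,None]
def proj(n,P):
    K,e,M=cam(n); p=(K@M.T@(np.atleast_2d(P)-e).T).T
    return p[:,:2]/p[:,2:]
def cloud(n,dep):
    K,e,M=cam(n); v,u=np.indices(dep.shape)
    p=np.stack([u,v,np.ones_like(u)],-1)@np.linalg.inv(K).T*dep[...,None]
    return p@M.T+e
def shift(target,ang_world_deg=0):
    "tool-axes shift mm to world target"
    s=manip.state(); r=q(s["tool_rot"])
    return np.round(r.inv().apply(np.array(target)-s["tool_pos"])*1000,1)
E
python3 - <<'E'
from h import *
s=manip.state();print(s)
for n in("top","side"):
    b,d=vision.grab_frame(n);cv2.imwrite(f"pics/{n}0.png",b);np.save(f"pics/{n}0.npy",d);print(n,cam(n))
E
```

```text
pics
{'time': 0.0, 'joint_pos': array([-1.30199407e+00,  5.33199352e-02,  1.61430109e+00, -7.78918219e-06,
        1.47600206e+00, -1.18986520e-01]), 'joint_vel': array([-0.00043434,  0.00058334, -0.00167984, -0.00190166, -0.00156932,
       -0.00094996]), 'joint_efforts': array([ 2.76970604e-04, -3.93687952e+01, -3.70174778e+01, -2.23012546e-05,
        7.21916513e-03, -1.78955304e-06]), 'tool_pos': array([ 0.2361775 , -0.57798122,  0.23008168]), 'tool_rot': array([-1.01207412e-03,  9.81260723e-01,  1.92682025e-01, -7.98420644e-05]), 'contact_force': array([-0.4773157 ,  0.31245964,  1.02586969]), 'ft_torque': array([-0.03015408,  0.00522022,  0.02425318]), 'grasp_force': 0.0, 'gripper_width': 0.9995090487508045}
top (array([[409.36800466,   0.        , 280.79794769],
       [  0.        , 409.36800466, 213.78258564],
       [  0.        ,   0.        ,   1.        ]]), array([ 0.35037073, -0.02074826,  1.20711815]), array([[ 0.01221285, -0.98128851,  0.19215544],
       [-0.99991671, -0.01278706, -0.00174842],
       [ 0.00417281, -0.19211808, -0.98136294]]))
side (array([[543.48042951,   0.        , 283.64292869],
       [  0.        , 543.48042951, 214.67224467],
       [  0.        ,   0.        ,   1.        ]]), array([ 0.94300856, -1.22671843,  0.76347198]), array([[ 0.95605949,  0.12534018, -0.26502848],
       [ 0.29279814, -0.45390677,  0.84156871],
       [-0.01481585, -0.88218959, -0.47066125]]))
```

View pics/top0.png

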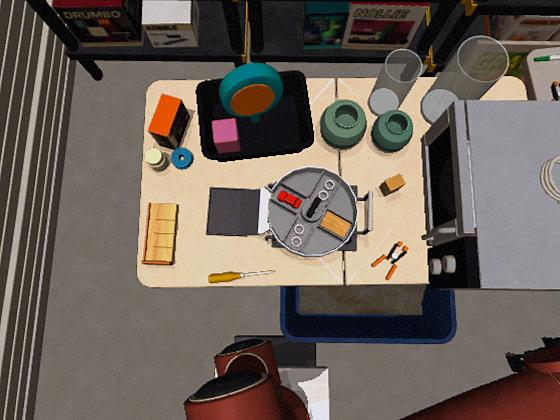

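View pics/side0.png

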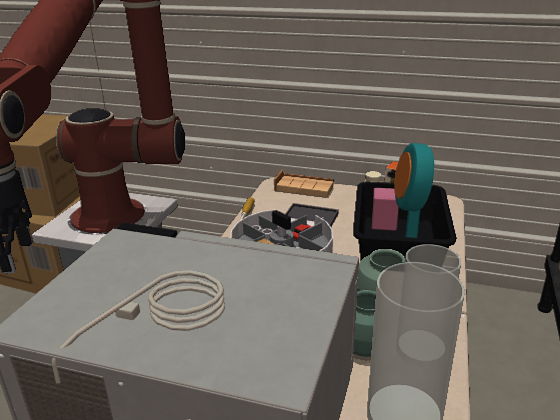

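The top view shows the carousel at about (312,210) with the spout facing left. The nuts sit at (323,195), (329,184), (299,229) and (297,241), the fin at (313,207), the bar at x≈370, the tray at (235,211) and the shelf at (160,233). In the side view the carousel interior is partly hidden.

```bash
cat > m0.py <<'E'
from h import *
b=cv2.imread("pics/top0.png");d=np.load("pics/top0.npy");P=cloud("top",d)
print("table z",np.median(P[250:270,180:200,2]))
Z=P[...,2]
v,u=np.indices(Z.shape)
def box(m,u0,u1,v0,v1): return m&(u>=u0)&(u<u1)&(v>=v0)&(v<v1)
hsv=cv2.cvtColor(b,cv2.COLOR_BGR2HSV)
# bar
m=box((Z>.11)&(Z<.14),355,390,175,250);pts=P[m];print("bar n",len(pts),pts.min(0),pts.max(0),np.median(pts,0))
# grip
m=box((Z>.125)&(Z<.16),290,335,190,225);pts=P[m];c=pts.mean(0);w,V=np.linalg.eigh(np.cov(pts[:,:2].T))
print("grip",len(pts),c,np.ptp(pts,0),"axis deg",np.degrees(np.arctan2(V[1,1],V[0,1])))
# tray
m=box(b.max(2)<75,200,268,180,242).astype(np.uint8);m=cv2.morphologyEx(m,cv2.MORPH_OPEN,np.ones((3,3)))
cs,_=cv2.findContours(m,0,2);c=max(cs,key=cv2.contourArea);r=cv2.minAreaRect(c);bp=cv2.boxPoints(r);print("tray",r);print(ray("top",bp,.014),"depth z",np.median(Z[m>0]))
# shelf
m=box((hsv[...,1]>100)&(hsv[...,0]>8)&(hsv[...,0]<28),138,185,195,275).astype(np.uint8)
cs,_=cv2.findContours(m,0,2);c=max(cs,key=cv2.contourArea);r=cv2.minAreaRect(c);bp=cv2.boxPoints(r);print("shelf",r);print(ray("top",bp,.024))
a=cv2.resize(b[160:260,255:390],None,fx=5,fy=5,interpolation=cv2.INTER_CUBIC)
c=cv2.resize(b[195:275,135:185],None,fx=5,fy=5,interpolation=cv2.INTER_CUBIC)
cv2.imwrite("pics/c1.png",a)
o=np.zeros((500,250,3),np.uint8);o[:400]=c
cv2.imwrite("pics/c1.png",cv2.resize(np.hstack([a,o]),None,fx=.86,fy=.86))
E
python3 m0.py
```

```text
table z -0.000286645659094531
bar n 163 [ 0.5214076  -0.26818049  0.11085799] [ 0.63192584 -0.25662904  0.13017386] [ 0.5755202  -0.26191377  0.12523867]
grip 126 [ 0.58086986 -0.10760101  0.14058023] [0.05071483 0.03766671 0.01995794] axis deg 150.42727724243954
tray ((247.0, 212.0), (46.0, 24.0), 90.0)
[[0.65805208 0.1156219  0.014     ]
 [0.65901042 0.04354667 0.014     ]
 [0.51960846 0.04041787 0.014     ]
 [0.51870536 0.11092503 0.014     ]] depth z 0.015889447258376266
shelf ((159.83169555664062, 233.68319702148438), (32.040199279785156, 62.28933334350586), 5.710593223571777)
[[0.43247823 0.37759956 0.024     ]
 [0.61511    0.37349543 0.024     ]
 [0.60669817 0.2786926  0.024     ]
 [0.42452233 0.28553606 0.024     ]]
```

View pics/c1.png

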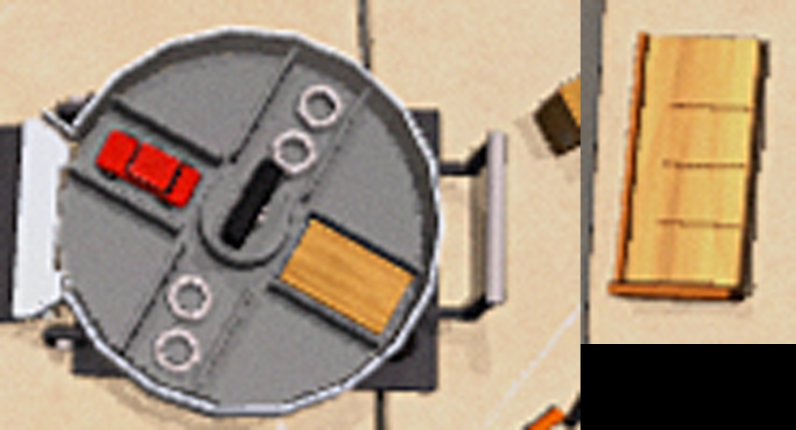

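```bash
cat > m1.py <<'E'
from h import *
b=cv2.imread("pics/top0.png");d=np.load("pics/top0.npy");P=cloud("top",d);Z=P[...,2]
v,u=np.indices(Z.shape);g=cv2.cvtColor(b,cv2.COLOR_BGR2GRAY).astype(float);sat=b[...,2].astype(float)-b[...,0]
def ang(p): 
    w,V=np.linalg.eigh(np.cov(p[:,:2].T));a=np.degrees(np.arctan2(V[1,1],V[0,1]));return (a+90)%180-90
# bar: line of points (excluding posts)
m=(Z>.11)&(Z<.14)&(u>355)&(u<390)&(v>190)&(v<238);print("bar ang",ang(P[m]),P[m].mean(0))
# fence rim circle from depth
m=(Z>.080)&(Z<.094)&(u>255)&(u<365)&(v>155)&(v<265);p=P[m];c0=np.array([.578,-.108])
r=np.hypot(*(p[:,:2]-c0).T);p=p[(r>.118)&(r<.134)]
A=np.c_[2*p[:,:2],np.ones(len(p))];s=np.linalg.lstsq(A,(p[:,:2]**2).sum(1),rcond=None)[0];print("fence",len(p),s[:2],np.sqrt(s[2]+s[0]**2+s[1]**2))
# tray outer left edge / sides
bl=(g<70)
def lin(pts,z): q=ray("top",np.array(pts),z);return q.mean(0),ang(q)
L=[];
for vv in range(192,232):
    row=g[vv,195:220];k=np.argmax(row<115);L.append((195+k-(115-row[k])/(row[k-1]-row[k]+1e-9),vv))
print("tray +y edge",lin(L,.014))
for nm,rng in(("far",range(178,200)),("near",range(242,224,-1))):
    T=[]
    for uu in range(215,255):
        col=[g[x,uu] for x in rng];k=int(np.argmax(np.array(col)<115));st=rng.step
        T.append((uu,rng[k]-st*(115-col[k])/(col[k-1]-col[k]+1e-9)))
    print("tray",nm,lin(T,.014))
# shelf right edge
L=[]
for vv in range(207,258):
    row=sat[vv,165:185];k=np.argmax(row<60);L.append((165+k-(60-row[k])/(row[k-1]-row[k]+1e-9),vv))
L=np.array(L);f=np.polyfit(L[:,1],L[:,0],1);L=L[abs(np.polyval(f,L[:,1])-L[:,0])<1];print("shelf -y edge n",len(L),lin(L,.024))
# dark lines
for v0 in(219,233,246):
    pts=[]
    for uu in range(158,172):
        c=g[v0-5:v0+7,uu];w=np.clip(np.median(c)-c-6,0,None)
        if w.max()>8: pts.append((uu,(w*np.arange(v0-5,v0+7)).sum()/w.sum()))
    print("line",len(pts),lin(pts,.024) if len(pts)>3 else pts)
# nuts
hsv=cv2.cvtColor(b,cv2.COLOR_BGR2HSV)
print("board z",np.median(Z[210:255,158:168]))
E
python3 m1.py
```

```text
bar ang -1.7942361653394414 [ 0.57456043 -0.26195501  0.12523581]
fence 401 [ 0.58217531 -0.10836592] 0.1256153465408282
tray +y edge (array([0.58825805, 0.19467936, 0.014     ]), np.float64(-2.2073023058466106))
tray far (array([0.66111315, 0.11723366, 0.014     ]), np.float64(87.65250048366045))
tray near (array([0.51768654, 0.11235644, 0.014     ]), np.float64(-89.53485240741156))
shelf -y edge n 51 (array([0.52415786, 0.28672471, 0.024     ]), np.float64(-1.3495927273351072))
line 14 (array([0.56084696, 0.31808537, 0.024     ]), np.float64(87.6537316661894))
line 14 (array([0.52022757, 0.31537198, 0.024     ]), np.float64(-89.70078900630415))
line 14 (array([0.48012959, 0.31269547, 0.024     ]), np.float64(87.6355753409602))
board z 0.023683750354169364
```

```bash
cat >> h.py <<'E'
def yawy(): 
    y=q(manip.state()["tool_rot"]).apply([0,1,0]);return np.degrees(np.arctan2(y[1],y[0]))
def go(target,yaw,p=None,y0=None):
    "shift (tool mm) and rotvec (deg) from current pose (or from p at yaw y0, pointing down) to target"
    s=manip.state()
    r=q(s["tool_rot"]) if y0 is None else down(y0)
    p=np.array(s["tool_pos"] if p is None else p)
    t=down(yaw)
    print(np.round(r.inv().apply(np.array(target)-p)*1000,1),np.round(np.degrees((r.inv()*t).as_rotvec()),1))
def down(yaw):
    a=np.radians(yaw);y=np.array([np.cos(a),np.sin(a),0]);z=np.array([0,0,-1.]);return R.from_matrix(np.c_[np.cross(y,z),y,z])
AX=np.array([.5818,-.1082]);PH=-1.8;DY=np.array([.0314,.9995]);DX=np.array([.9995,-.0314])
E
python3 - <<'E'
from h import *
P=cloud("top",np.load("pics/top0.npy"))
print(P[140,460],P[270,440],P[280,480])
print(yawy())
go([.32,-.25,.28],-68)
go([.5818,-.1082,.23],-119.6,[.32,-.25,.28],-68)
print(proj("top",[.5818,-.1082,.125]))
E
```

```text
[ 0.72142843 -0.45404698  0.27055488] [ 0.41768981 -0.44577005  0.11726632] [ 0.38699091 -0.47688472  0.26727669]
-67.78034185977687
[ 201.6 -272.1  -49.3] [-0.1 -0.   0.2]
[295.9 -33.4  50. ] [ 0.   0.  51.6]
[[312.52245654 207.09175427]]
```

```bash
python3 - <<'E'
from h import *
go([.25,-.29,.28],-68)
go([.5818,-.1082,.22],-119.6,[.25,-.29,.28],-68)
E
```

```text
[ 121.7 -261.5  -49.3] [-0.1 -0.   0.2]
[375.7 -44.3  60. ] [ 0.   0.  51.6]
```

>>> play_rows([
  [[122,-262,-49,0,0,0],[122,-262,-49,0,0,0],[122,-262,-49,0,0,0],[122,-262,-49,0,0,0],[122,-262,-49,0,0,0],[122,-262,-49,0,0,0],[122,-262,-49,0,0,0],[122,-262,-49,0,0,0],[122,-262,-49,0,0,0],[122,-262,-49,0,0,0]],
], claw=0)

```text
time: 0.93
tool_pos: [0.2502, -0.29, 0.2801]
tool_rot: [0.0, 0.981, 0.193, -0.0]
contact_force: [-0.7, -0.1, -0.7]
gripper_width: 0.5
grasp_force: 0.0
```

>>> play_rows([
  [[376,-44,60,0,0,51.6],[376,-44,60,0,0,51.6],[376,-44,60,0,0,51.6],[376,-44,60,0,0,51.6],[376,-44,60,0,0,51.6],[376,-44,60,0,0,51.6],[376,-44,60,0,0,51.6],[376,-44,60,0,0,51.6],[376,-44,60,0,0,51.6],[376,-44,60,0,0,51.6],[376,-44,60,0,0,51.6],[376,-44,60,0,0,51.6]],
])

```text
time: 1.93
tool_pos: [0.5835, -0.1062, 0.2164]
tool_rot: [-0.0, 0.968, -0.253, -0.003]
contact_force: [-0.7, -0.5, -0.7]
gripper_width: 0.497
grasp_force: 0.0
```

```bash
python3 - <<'E'
from h import *
s=manip.state();print(s["time"],s["tool_pos"],yawy(),s["gripper_width"],s["joint_pos"])
go([.5818,-.1082,.116],-119.6)
E
```

```text
1.9333 [ 0.58350971 -0.106177    0.21642888] -119.27376120029423 0.49723777910145384 [-3.05628639e-01 -9.41369031e-03  1.70093736e+00  4.22446747e-04
  1.45545234e+00  1.77604330e+00]
[  0.    2.5 100.4] [0.  0.3 0.3]
```

>>> play_rows([
  [[0,2.5,30,0,0,0.3],[0,2.5,60,0,0,0.3],[0,2.5,85,0,0,0.3],[0,2.5,100,0,0,0.3],[0,2.5,100,0,0,0.3],[0,2.5,100,0,0,0.3]],
])

```text
time: 2.43
tool_pos: [0.5792, -0.1103, 0.1186]
tool_rot: [0.0, 0.966, -0.257, -0.002]
contact_force: [0.4, -0.6, 1.3]
gripper_width: 0.504
grasp_force: 0.0
```

>>> play_rows([
  [[0,0,0,0,0,0],[0,0,0,0,0,0],[0,0,0,0,0,0],[0,0,0,0,0,0],[0,0,0,0,0,0],[0,0,0,0,0,0],[0,0,0,0,0,0],[0,0,0,0,0,0]],
], claw=-1)

```text
time: 3.1
tool_pos: [0.5821, -0.1092, 0.1225]
tool_rot: [-0.0, 0.967, -0.256, 0.002]
contact_force: [3.2, 2.0, 6.1]
gripper_width: 0.166
grasp_force: 61.6
```

```bash
python3 - <<'E'
from h import *
s=manip.state();print(s["tool_pos"],yawy(),s["gripper_width"],s["joint_pos"])
go([*AX,.116],-181.8)
E
```

```text
[ 0.58212783 -0.10915609  0.12254133] -119.66918348928881 0.16561804865684113 [-3.11384140e-01  6.35979091e-02  1.78894495e+00  9.08039495e-04
  1.28464230e+00  1.77698637e+00]
[-0.8 -0.7  6.5] [-0.2 -0.2 62.1]
```

>>> play_rows([
  [[0,-2,0,0,0,3],[0,-2,0,0,0,8],[0,-2,0,0,0,14],[0,-2,0,0,0,20],[0,-2,0,0,0,26],[0,-2,0,0,0,32],[0,-2,0,0,0,38],[0,-2,0,0,0,44],[0,-2,0,0,0,50],[0,-2,0,0,0,55],[0,-2,0,0,0,59],[0,-2,0,0,0,62]],
])

```text
time: 4.1
tool_pos: [0.5822, -0.1086, 0.1225]
tool_rot: [-0.0, -0.696, 0.718, -0.002]
contact_force: [-0.2, -0.7, 8.9]
gripper_width: 0.17
grasp_force: 61.9
```

>>> play_rows([
  [[0,0,0,0,0,0],[0,0,0,0,0,0],[0,0,0,0,0,0],[0,0,0,0,0,0]],
])

```text
time: 4.43
tool_pos: [0.5822, -0.1084, 0.1225]
tool_rot: [-0.0, -0.696, 0.718, -0.002]
contact_force: [0.6, 0.4, 7.5]
gripper_width: 0.175
grasp_force: 61.8
```

```bash
python3 - <<'E'
from h import *
s=manip.state();print(s["tool_pos"],yawy(),s["gripper_width"],s["joint_pos"])
b,d=vision.grab_frame("top");cv2.imwrite("pics/t1.png",cv2.resize(b[130:290,130:410],None,fx=2.8,fy=2.8,interpolation=cv2.INTER_CUBIC))
E
```

```text
[ 0.58221218 -0.10842259  0.1224916 ] 178.28744224979195 0.17498061096686202 [-3.08962738e-01  6.48987523e-02  1.78766662e+00 -1.69634304e-03
  1.28645116e+00  2.86299577e+00]
```

View pics/t1.png

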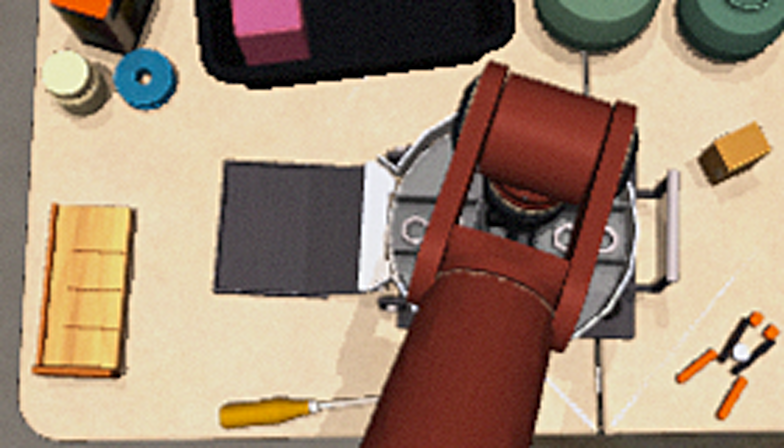

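The view shows a nut at (418,228) in the compartment, which now squarely faces the white chute. The other two nuts are opposite at (565,237) and (607,238). Next I release the fin and go to the bar.

>>> play_rows([
  [[0,0,0,0,0,0],[0,0,0,0,0,0],[0,0,0,0,0,0],[0,0,0,0,0,0],[0,0,0,0,0,0],[0,0,-30,0,0,0],[0,0,-70,0,0,0],[0,0,-100,0,0,0],[0,0,-100,0,0,0],[0,0,-100,0,0,0]],
], claw=0)

```text
time: 5.32
tool_pos: [0.5828, -0.1079, 0.2234]
tool_rot: [0.001, -0.697, 0.717, -0.002]
contact_force: [-0.0, -0.1, -0.4]
gripper_width: 0.5
grasp_force: 0.0
```

```bash
python3 - <<'E'
from h import *
print(manip.state()["tool_pos"])
T=AX-.155*DY
go([*T,.20],-91.8)
E
```

```text
[ 0.58279959 -0.10786654  0.22337404]
[155.3   1.4  23.6] [ -0.2  -0.3 -89.9]
```

>>> play_rows([
  [[155,1.4,23,0,0,-90],[155,1.4,23,0,0,-90],[155,1.4,23,0,0,-90],[155,1.4,23,0,0,-90],[155,1.4,23,0,0,-90],[155,1.4,23,0,0,-90],[155,1.4,23,0,0,-90],[155,1.4,23,0,0,-90],[155,1.4,23,0,0,-90],[155,1.4,23,0,0,-90],[155,1.4,23,0,0,-90],[155,1.4,23,0,0,-90]],
])

```text
time: 6.32
tool_pos: [0.5743, -0.2617, 0.1946]
tool_rot: [-0.001, 0.999, -0.053, -0.002]
contact_force: [0.9, 0.7, -0.6]
gripper_width: 0.499
grasp_force: 0.0
```

>>> play_rows([
  [[0,0,0,0,0,-5],[0,0,0,0,0,-5],[0,0,0,0,0,-5],[0,0,0,0,0,-5],[0,0,0,0,0,-5]],
])

```text
time: 6.73
tool_pos: [0.5752, -0.2621, 0.1965]
tool_rot: [-0.0, 1.0, -0.013, -0.001]
contact_force: [-0.3, 0.0, 0.1]
gripper_width: 0.5
grasp_force: 0.0
```

```bash
python3 - <<'E'
from h import *
T=AX-.155*DY
print(manip.state()["tool_pos"],yawy());go([*T,.105],-91.8)
E
```

```text
[ 0.57517143 -0.26212834  0.19653364] -91.48067161043062
[ 1.9  1.  91.5] [-0.   0.1  0.3]
```

>>> play_rows([
  [[2,1,25,0,0,0.3],[2,1,55,0,0,0.3],[2,1,80,0,0,0.3],[2,1,91,0,0,0.3],[2,1,91,0,0,0.3],[2,1,91,0,0,0.3]],
])

```text
time: 7.23
tool_pos: [0.5774, -0.2633, 0.1063]
tool_rot: [-0.0, 1.0, -0.015, -0.0]
contact_force: [0.6, 0.1, 0.3]
gripper_width: 0.498
grasp_force: 0.0
```

>>> play_rows([
  [[0,0,0,0,0,0],[0,0,0,0,0,0],[0,0,0,0,0,0],[0,0,0,0,0,0],[0,0,0,0,0,0],[0,0,0,0,0,0],[0,0,0,0,0,0],[0,0,0,0,0,0]],
], claw=-1)

```text
time: 7.9
tool_pos: [0.5789, -0.2622, 0.1091]
tool_rot: [-0.001, 1.0, -0.015, 0.002]
contact_force: [-1.1, 6.1, 5.3]
gripper_width: 0.111
grasp_force: 58.5
```

```bash
python3 - <<'E'
from h import *
import math
print(manip.state()["tool_pos"],yawy())
for t in np.arange(.03,.42,.03).tolist()+[.41]:
    c,s=math.cos(t),math.sin(t); y=-270*c+80*s; z=270*s+80*c
    print(round(t,2),"fwd",round(y+270,1),"up",round(z-80,1))
E
```

```text
[ 0.5788613  -0.26223752  0.10909097] -91.71096348413634
0.03 fwd 2.5 up 8.1
0.06 fwd 5.3 up 16.0
0.09 fwd 8.3 up 23.9
0.12 fwd 11.5 up 31.7
0.15 fwd 15.0 up 39.4
0.18 fwd 18.7 up 47.0
0.21 fwd 22.6 up 54.5
0.24 fwd 26.8 up 61.9
0.27 fwd 31.1 up 69.1
0.3 fwd 35.7 up 76.2
0.33 fwd 40.5 up 83.2
0.36 fwd 45.5 up 90.0
0.39 fwd 50.7 up 96.6
0.42 fwd 56.1 up 103.1
0.41 fwd 54.3 up 101.0
```

>>> play_rows([
  [[0,-2.5,-8,0,0,0],[0,-5,-16,0,0,0],[0,-8,-24,0,0,0],[0,-11.5,-32,0,0,0],[0,-15,-39,0,0,0],[0,-19,-47,0,0,0],[0,-22.5,-54.5,0,0,0],[0,-27,-62,0,0,0],[0,-31,-69,0,0,0],[0,-36,-76,0,0,0],[0,-40.5,-83,0,0,0],[0,-45.5,-90,0,0,0]],
])

```text
time: 8.9
tool_pos: [0.5803, -0.2195, 0.197]
tool_rot: [0.002, 1.0, -0.015, 0.003]
contact_force: [7.3, -4.3, -8.9]
gripper_width: 0.108
grasp_force: 58.3
```

>>> play_rows([
  [[0,0,0,0,0,0],[0,0,0,0,0,0],[0,0,0,0,0,0],[0,0,0,0,0,0],[0,0,0,0,0,0],[0,0,0,0,0,0],[0,0,0,0,0,0],[0,0,0,0,0,0],[0,0,0,0,0,0],[0,0,0,0,0,0]],
])

```text
time: 9.73
tool_pos: [0.5804, -0.2194, 0.1974]
tool_rot: [0.002, 1.0, -0.015, 0.003]
contact_force: [6.4, -4.6, -4.2]
gripper_width: 0.113
grasp_force: 58.7
```

```bash
python3 - <<'E'
from h import *
b,d=vision.grab_frame("top");cv2.imwrite("pics/t2.png",cv2.resize(b[130:290,130:410],None,fx=2.8,fy=2.8,interpolation=cv2.INTER_CUBIC))
E
```

```text
(no output)
```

View pics/t2.png

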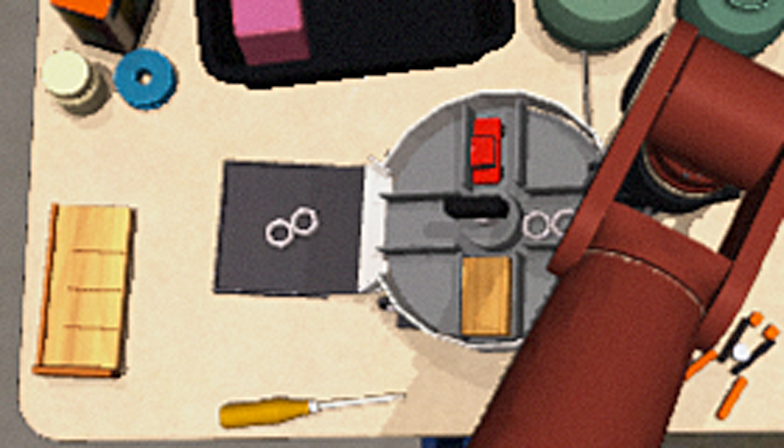

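Both nuts from the first compartment lie in the tray at (280,232) and (305,220), and the compartment is empty. Lowering along the same arc.

>>> play_rows([
  [[0,5,7,0,0,0],[0,9.5,14,0,0,0],[0,14.5,21,0,0,0],[0,18.5,28,0,0,0],[0,23,35.5,0,0,0],[0,26.5,43,0,0,0],[0,30.5,51,0,0,0],[0,34,58,0,0,0],[0,37.5,66,0,0,0],[0,40.5,74,0,0,0],[0,43,82,0,0,0],[0,45.5,90,0,0,0]],
])

```text
time: 10.78
tool_pos: [0.5784, -0.2623, 0.111]
tool_rot: [-0.002, 1.0, -0.015, 0.0]
contact_force: [-17.3, 19.3, 55.5]
gripper_width: 0.11
grasp_force: 66.8
```

>>> play_rows([
  [[0,0,0,0,0,0],[0,0,0,0,0,0],[0,0,0,0,0,0],[0,0,0,0,0,0],[0,0,0,0,0,0],[0,0,-30,0,0,0],[0,0,-65,0,0,0],[0,0,-100,0,0,0],[0,0,-120,0,0,0],[0,0,-120,0,0,0],[0,0,-120,0,0,0]],
], claw=0)

```text
time: 11.7
tool_pos: [0.5781, -0.2638, 0.2282]
tool_rot: [0.001, 1.0, -0.015, 0.001]
contact_force: [-0.4, 0.6, -0.2]
gripper_width: 0.495
grasp_force: 0.0
```

```bash
python3 - <<'E'
from h import *
print(manip.state()["tool_pos"],yawy())
go([*AX,.22],-181.7)
E
```

```text
[ 0.5781108  -0.26383029  0.22815148] -91.70974526917144
[  -1.  -155.7    7.9] [-0.1 -0.2 90. ]
```

>>> play_rows([
  [[-1,-155,8,0,0,90],[-1,-155,8,0,0,90],[-1,-155,8,0,0,90],[-1,-155,8,0,0,90],[-1,-155,8,0,0,90],[-1,-155,8,0,0,90],[-1,-155,8,0,0,90],[-1,-155,8,0,0,90],[-1,-155,8,0,0,90],[-1,-155,8,0,0,90],[-1,-155,8,0,0,90],[-1,-155,8,0,0,90]],
])

```text
time: 12.7
tool_pos: [0.5797, -0.108, 0.2152]
tool_rot: [0.001, 0.722, -0.692, -0.002]
contact_force: [-0.1, 0.0, -0.5]
gripper_width: 0.501
grasp_force: 0.0
```

>>> play_rows([
  [[0,0,0,0,0,4],[0,0,0,0,0,4],[0,0,0,0,0,4],[0,0,0,0,0,4],[0,0,0,0,0,4]],
])

```text
time: 13.12
tool_pos: [0.5807, -0.1083, 0.2175]
tool_rot: [-0.0, -0.7, 0.714, 0.001]
contact_force: [-0.0, 0.0, 0.3]
gripper_width: 0.499
grasp_force: 0.0
```

```bash
python3 - <<'E'
from h import *
print(manip.state()["tool_pos"],yawy())
go([*AX,.121],-181.7)
b,d=vision.grab_frame("top")
E
```

```text
[ 0.58072956 -0.10830508  0.2175084 ] 178.83257191599702
[-0.1 -1.2 96.5] [0.1 0.  0.5]
```

>>> play_rows([
  [[0,-1.2,30,0,0,0.5],[0,-1.2,60,0,0,0.5],[0,-1.2,85,0,0,0.5],[0,-1.2,96,0,0,0.5],[0,-1.2,96,0,0,0.5],[0,-1.2,96,0,0,0.5]],
])

```text
time: 13.67
tool_pos: [0.5823, -0.1085, 0.1225]
tool_rot: [-0.0, -0.696, 0.718, 0.0]
contact_force: [-0.0, -0.6, 0.3]
gripper_width: 0.501
grasp_force: 0.0
```

>>> play_rows([
  [[0,0,0,0,0,0],[0,0,0,0,0,0],[0,0,0,0,0,0],[0,0,0,0,0,0],[0,0,0,0,0,0],[0,0,0,0,0,0],[0,0,0,0,0,0],[0,0,0,0,0,0]],
], claw=-1)

```text
time: 14.33
tool_pos: [0.5839, -0.109, 0.125]
tool_rot: [0.001, -0.696, 0.718, -0.002]
contact_force: [-0.4, -0.8, 6.8]
gripper_width: 0.17
grasp_force: 61.5
```

>>> play_rows([
  [[0,0,0,0,0,-3],[0,0,0,0,0,-8],[0,0,0,0,0,-14],[0,0,0,0,0,-20],[0,0,0,0,0,-26],[0,0,0,0,0,-32],[0,0,0,0,0,-38],[0,0,0,0,0,-44],[0,0,0,0,0,-50],[0,0,0,0,0,-55],[0,0,0,0,0,-58],[0,0,0,0,0,-60]],
])

```text
time: 15.33
tool_pos: [0.5842, -0.1088, 0.1251]
tool_rot: [-0.0, 0.962, -0.273, 0.003]
contact_force: [0.9, 1.7, 5.9]
gripper_width: 0.165
grasp_force: 61.5
```

>>> play_rows([
  [[0,0,0,0,0,-3],[0,0,0,0,0,-8],[0,0,0,0,0,-14],[0,0,0,0,0,-20],[0,0,0,0,0,-26],[0,0,0,0,0,-32],[0,0,0,0,0,-38],[0,0,0,0,0,-44],[0,0,0,0,0,-50],[0,0,0,0,0,-55],[0,0,0,0,0,-58],[0,0,0,0,0,-60]],
])

```text
time: 16.33
tool_pos: [0.5846, -0.1069, 0.125]
tool_rot: [-0.001, 0.97, 0.245, 0.003]
contact_force: [2.7, 5.9, 5.9]
gripper_width: 0.17
grasp_force: 61.5
```

>>> play_rows([
  [[0,0,0,0,0,-3],[0,0,0,0,0,-8],[0,0,0,0,0,-14],[0,0,0,0,0,-20],[0,0,0,0,0,-26],[0,0,0,0,0,-32],[0,0,0,0,0,-38],[0,0,0,0,0,-44],[0,0,0,0,0,-50],[0,0,0,0,0,-55],[0,0,0,0,0,-58],[0,0,0,0,0,-60]],
])

```text
time: 17.33
tool_pos: [0.5831, -0.1059, 0.125]
tool_rot: [-0.001, 0.717, 0.697, 0.002]
contact_force: [-2.9, 9.4, 10.1]
gripper_width: 0.172
grasp_force: 62.3
```

>>> play_rows([
  [[0,0,0,0,0,0],[0,0,0,0,0,0],[0,0,0,0,0,0]],
])

```text
time: 17.58
tool_pos: [0.5833, -0.1059, 0.125]
tool_rot: [-0.001, 0.717, 0.697, 0.003]
contact_force: [-3.0, 9.1, 10.9]
gripper_width: 0.171
grasp_force: 62.0
```

```bash
python3 - <<'E'
from h import *
print(manip.state()["tool_pos"],yawy(),manip.state()["joint_pos"][5])
b,d=vision.grab_frame("top");cv2.imwrite("pics/t3.png",cv2.resize(b[160:260,190:390],None,fx=3.5,fy=3.5,interpolation=cv2.INTER_CUBIC))
E
```

```text
[ 0.58332547 -0.10591427  0.12503371] -1.6970729154752489 -0.2795593705388677
```

View pics/t3.png

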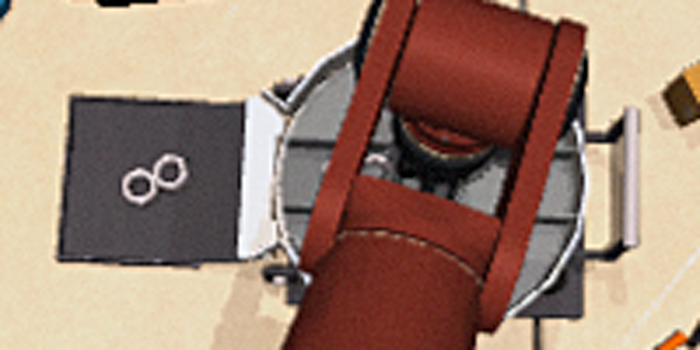

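The carousel is half a turn on and square, with a nut visible at (376,165) in the compartment facing the chute. The tray nuts at (140,186) and (170,170) have not moved. I'll release and go to the bar.

>>> play_rows([
  [[0,0,0,0,0,0],[0,0,0,0,0,0],[0,0,0,0,0,0],[0,0,0,0,0,0],[0,0,0,0,0,0],[0,0,-30,0,0,0],[0,0,-70,0,0,0],[0,0,-100,0,0,0],[0,0,-100,0,0,0],[0,0,-100,0,0,0]],
], claw=0)

```text
time: 18.47
tool_pos: [0.5837, -0.1091, 0.2254]
tool_rot: [0.003, 0.718, 0.696, 0.001]
contact_force: [-1.0, 0.8, -0.2]
gripper_width: 0.503
grasp_force: 0.0
```

>>> play_rows([
  [[-155,0,23,0,0,86],[-155,0,23,0,0,86],[-155,0,23,0,0,86],[-155,0,23,0,0,86],[-155,0,23,0,0,86],[-155,0,23,0,0,86],[-155,0,23,0,0,86],[-155,0,23,0,0,86],[-155,0,23,0,0,86],[-155,0,23,0,0,86],[-155,0,23,0,0,86],[-155,0,23,0,0,86]],
])

```text
time: 19.47
tool_pos: [0.5765, -0.2629, 0.1967]
tool_rot: [-0.001, 1.0, 0.017, -0.002]
contact_force: [0.5, 0.2, -0.2]
gripper_width: 0.499
grasp_force: 0.0
```

>>> play_rows([
  [[0,0,0,0,0,4],[0,0,0,0,0,4],[0,0,0,0,0,4],[0,0,0,0,0,4],[0,0,0,0,0,4]],
])

```text
time: 19.88
tool_pos: [0.5773, -0.2632, 0.1986]
tool_rot: [-0.0, 1.0, -0.014, -0.0]
contact_force: [-0.4, -0.8, -0.5]
gripper_width: 0.503
grasp_force: 0.0
```

```bash
python3 - <<'E'
from h import *
T=AX-.155*DY
print(manip.state()["tool_pos"],yawy());go([*T,.107],-91.8)
E
```

```text
[ 0.57730118 -0.26322739  0.19855092] -91.61252251197314
[-0.3 -0.  91.6] [-0.   0.1  0.2]
```

>>> play_rows([
  [[0,0,25,0,0,0],[0,0,55,0,0,0],[0,0,80,0,0,0],[0,0,91,0,0,0],[0,0,91,0,0,0],[0,0,91,0,0,0]],
])

```text
time: 20.38
tool_pos: [0.5776, -0.2633, 0.1083]
tool_rot: [-0.0, 1.0, -0.014, -0.0]
contact_force: [-0.5, -0.2, 0.4]
gripper_width: 0.499
grasp_force: 0.0
```

>>> play_rows([
  [[0,0,0,0,0,0],[0,0,0,0,0,0],[0,0,0,0,0,0],[0,0,0,0,0,0],[0,0,0,0,0,0],[0,0,0,0,0,0],[0,0,0,0,0,0],[0,0,0,0,0,0]],
], claw=-1)

```text
time: 21.05
tool_pos: [0.579, -0.2622, 0.1111]
tool_rot: [-0.001, 1.0, -0.015, 0.002]
contact_force: [-0.8, 6.0, 5.0]
gripper_width: 0.107
grasp_force: 58.6
```

>>> play_rows([
  [[0,-2.5,-8,0,0,0],[0,-5,-16,0,0,0],[0,-8,-24,0,0,0],[0,-11.5,-32,0,0,0],[0,-15,-39,0,0,0],[0,-19,-47,0,0,0],[0,-20.5,-51,0,0,0],[0,-22.5,-54.5,0,0,0],[0,-25,-58,0,0,0],[0,-27,-62,0,0,0],[0,-27,-62,0,0,0],[0,-27,-62,0,0,0]],
])

```text
time: 22.05
tool_pos: [0.5799, -0.2372, 0.1712]
tool_rot: [0.001, 1.0, -0.015, 0.002]
contact_force: [6.4, -2.6, -7.7]
gripper_width: 0.11
grasp_force: 58.8
```

>>> play_rows([
  [[0,0,0,0,0,0],[0,0,0,0,0,0],[0,0,0,0,0,0],[0,0,0,0,0,0],[0,0,0,0,0,0],[0,0,0,0,0,0],[0,0,0,0,0,0],[0,0,0,0,0,0],[0,0,0,0,0,0],[0,0,0,0,0,0],[0,0,0,0,0,0],[0,0,0,0,0,0]],
])

```text
time: 23.05
tool_pos: [0.5799, -0.2373, 0.1709]
tool_rot: [0.001, 1.0, -0.015, 0.002]
contact_force: [5.5, -2.0, -7.2]
gripper_width: 0.109
grasp_force: 58.8
```

```bash
python3 - <<'E'
from h import *
b,d=vision.grab_frame("top");cv2.imwrite("pics/t4.png",cv2.resize(b[160:260,190:390],None,fx=3.5,fy=3.5,interpolation=cv2.INTER_CUBIC))
E
```

```text
(no output)
```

View pics/t4.png

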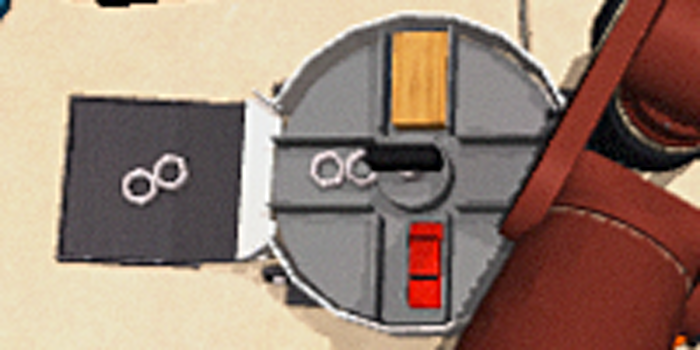

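The two nuts are still in the compartment at (328,168) and (360,168), so this tilt is not enough. Lifting further.

>>> play_rows([
  [[0,-2,-3.5,0,0,0],[0,-4,-7,0,0,0],[0,-6.5,-10.5,0,0,0],[0,-9,-14,0,0,0],[0,-11,-18,0,0,0],[0,-13.5,-21,0,0,0],[0,-16,-25,0,0,0],[0,-18.5,-28,0,0,0],[0,-18.5,-28,0,0,0],[0,-18.5,-28,0,0,0],[0,-18.5,-28,0,0,0],[0,-18.5,-28,0,0,0]],
])

```text
time: 24.1
tool_pos: [0.5805, -0.2193, 0.1992]
tool_rot: [0.002, 1.0, -0.015, 0.003]
contact_force: [6.3, -3.1, -5.8]
gripper_width: 0.11
grasp_force: 58.6
```

>>> play_rows([
  [[0,0,0,0,0,0],[0,0,0,0,0,0],[0,0,0,0,0,0],[0,0,0,0,0,0],[0,0,0,0,0,0],[0,0,0,0,0,0]],
])

```text
time: 24.6
tool_pos: [0.5805, -0.2194, 0.1993]
tool_rot: [0.002, 1.0, -0.015, 0.003]
contact_force: [5.7, -2.6, -5.9]
gripper_width: 0.108
grasp_force: 58.6
```

```bash
python3 - <<'E'
from h import *
b,d=vision.grab_frame("top");cv2.imwrite("pics/t5.png",cv2.resize(b[160:260,190:390],None,fx=3.5,fy=3.5,interpolation=cv2.INTER_CUBIC))
E
```

```text
(no output)
```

View pics/t5.png

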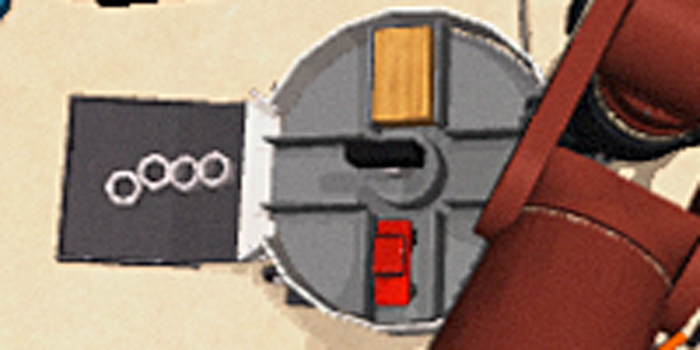

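All four nuts are in a chain in the tray: two on the flat floor at (122,187) and (155,170), and two still on the ramp at (185,172) and (213,168). The block and the car are still in place. Lowering.

>>> play_rows([
  [[0,5,7,0,0,0],[0,9.5,14,0,0,0],[0,14.5,21,0,0,0],[0,18.5,28,0,0,0],[0,23,35.5,0,0,0],[0,26.5,43,0,0,0],[0,30.5,51,0,0,0],[0,34,58,0,0,0],[0,37.5,66,0,0,0],[0,40.5,74,0,0,0],[0,43,81,0,0,0],[0,44.5,85,0,0,0]],
])

```text
time: 25.65
tool_pos: [0.5789, -0.2621, 0.1134]
tool_rot: [-0.001, 1.0, -0.015, 0.002]
contact_force: [-2.8, 9.7, 18.0]
gripper_width: 0.11
grasp_force: 60.5
```

>>> play_rows([
  [[0,0.3,1,0,0,0],[0,0.6,2,0,0,0],[0,0.6,2,0,0,0],[0,0.6,2,0,0,0]],
])

```text
time: 25.98
tool_pos: [0.5789, -0.2621, 0.1135]
tool_rot: [-0.001, 1.0, -0.015, 0.001]
contact_force: [1.0, 4.2, 6.0]
gripper_width: 0.113
grasp_force: 59.4
```

>>> play_rows([
  [[0,0,0,0,0,0],[0,0,0,0,0,0],[0,0,0,0,0,0],[0,0,0,0,0,0],[0,0,0,0,0,0],[0,0,-30,0,0,0],[0,0,-65,0,0,0],[0,0,-100,0,0,0],[0,0,-120,0,0,0],[0,0,-120,0,0,0],[0,0,-120,0,0,0]],
], claw=0)

```text
time: 26.9
tool_pos: [0.5783, -0.2635, 0.2333]
tool_rot: [0.001, 1.0, -0.015, 0.001]
contact_force: [-0.5, 0.4, -1.1]
gripper_width: 0.499
grasp_force: 0.0
```

```bash
cat > nuts.py <<'E'
from h import *
def nuts(tag,z=.022,box=(195,262,180,245)):
    b,d=vision.grab_frame("top");u0,u1,v0,v1=box
    g=b[v0:v1,u0:u1].min(2).astype(np.float32)
    P=cloud("top",d)
    k=6;G=cv2.resize(g,None,fx=k,fy=k,interpolation=cv2.INTER_CUBIC)
    # white chute excluded: ring-shaped bright contours
    m=(G>105).astype(np.uint8);cs,h=cv2.findContours(m,cv2.RETR_CCOMP,cv2.CHAIN_APPROX_NONE);out=[]
    for c,hh in zip(cs,h[0]):
        if hh[3]>=0:   # hole contour
            a=cv2.contourArea(c)/k/k
            if not 8<a<60: continue
            M=cv2.moments(c);uv=np.array([M["m10"],M["m01"]])/M["m00"];uv=(uv+.5)/k-.5+[u0,v0]
            p=ray("top",uv,z)[0];l=np.array([(p[:2]-AX)@DX,(p[:2]-AX)@DY])*1000
            # top height from ring depth
            zz=P[int(round(uv[1]))-4:int(round(uv[1]))+5,int(round(uv[0]))-4:int(round(uv[0]))+5,2]
            out.append((uv,p,l,a));print("nut px",np.round(uv,1),"xy",np.round(p[:2],4),"local",np.round(l,0),"hole px",round(a,1),"zmax %.3f"%np.percentile(zz,85))
    im=cv2.resize(b[v0:v1,u0:u1],None,fx=8,fy=8,interpolation=cv2.INTER_CUBIC);cv2.imwrite(f"pics/{tag}.png",im)
    return out
if __name__=="__main__":
    import sys;nuts(sys.argv[1])
E
python3 nuts.py n1
```

```text
nut px [224.9 213. ] xy [0.5826 0.1419] local [ -7. 250.] hole px 27.4 zmax 0.023
nut px [242.4 208.9] xy [0.5956 0.0908] local [  8. 199.] hole px 23.6 zmax 0.030
nut px [233.7 208.6] xy [0.5961 0.1166] local [  7. 225.] hole px 27.1 zmax 0.023
nut px [250.8 207.8] xy [0.5992 0.0661] local [ 12. 175.] hole px 23.0 zmax 0.040
```

View pics/n1.png

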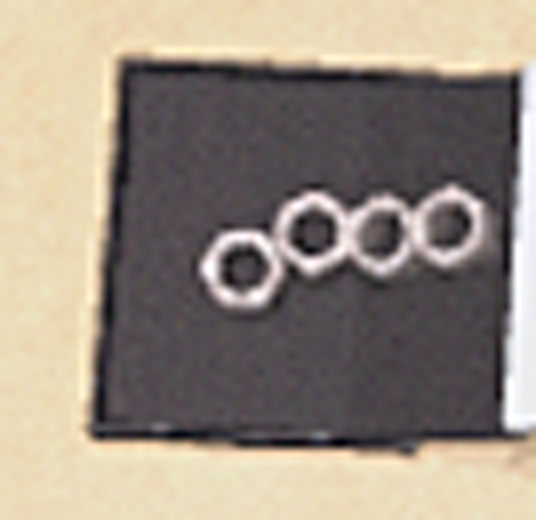

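The pictures show nut A at px (224.9,213.0) and nut B at (233.7,208.6) flat on the tray floor, with tops at 22 mm as they should be. C at (242.4,208.9) and D at (250.8,207.8) are on the ramp. I'll pick A first.

```bash
cat >> h.py <<'E'
SO=np.array([.5203,.3168]);SX=np.array([.9995,-.0305]);SY=np.array([.0305,.9995])
E
python3 - <<'E'
from h import *
print(yawy());A=np.array([.5826,.1419])+.003*DY
go([*A,.16],-1.8)
E
```

```text
-91.68028517749914
[  -6.6 -407.8   71. ] [ -0.    0.  -89.9]
```

>>> play_rows([
  [[-6.6,-408,20,0,0,-86],[-6.6,-408,20,0,0,-86],[-6.6,-408,20,0,0,-86],[-6.6,-408,20,0,0,-86],[-6.6,-408,20,0,0,-86],[-6.6,-408,20,0,0,-86],[-6.6,-408,20,0,0,-86],[-6.6,-408,20,0,0,-86],[-6.6,-408,20,0,0,-86],[-6.6,-408,20,0,0,-86],[-6.6,-408,20,0,0,-86],[-6.6,-408,20,0,0,-86]],
])

```text
time: 27.95
tool_pos: [0.581, 0.1471, 0.2079]
tool_rot: [-0.002, 0.738, 0.675, -0.002]
contact_force: [-0.7, -1.3, -0.5]
gripper_width: 0.501
grasp_force: 0.0
```

>>> play_rows([
  [[0,0,40,0,0,-4],[0,0,80,0,0,-4],[0,0,100,0,0,-4],[0,0,100,0,0,-4],[0,0,100,0,0,-4],[0,0,100,0,0,-4]],
])

```text
time: 28.45
tool_pos: [0.5833, 0.1451, 0.112]
tool_rot: [0.0, 0.718, 0.696, 0.0]
contact_force: [-0.3, -0.1, 0.4]
gripper_width: 0.5
grasp_force: 0.0
```

```bash
python3 - <<'E'
from h import *
s=manip.state();print(s["tool_pos"],yawy(),s["gripper_width"],s["joint_pos"][5]);A=np.array([.5826,.1419])+.003*DY
go([*A,.008],-1.8)
E
```

```text
[0.58334928 0.14505959 0.11196121] -1.732982736780168 0.499700754115003 0.15023153078805773
[ -0.2  -0.7 104. ] [ 0.  -0.   0.1]
```

>>> play_rows([
  [[0,-0.7,30,0,0,0],[0,-0.7,60,0,0,0],[0,-0.7,80,0,0,0],[0,-0.7,95,0,0,0],[0,-0.7,104,0,0,0],[0,-0.7,104,0,0,0]],
])

```text
time: 28.95
tool_pos: [0.5822, 0.145, 0.007]
tool_rot: [-0.0, 0.718, 0.696, -0.0]
contact_force: [-1.2, -0.4, -0.0]
gripper_width: 0.501
grasp_force: 0.0
```

>>> play_rows([
  [[0,0,0,0,0,0],[0,0,0,0,0,0],[0,0,0,0,0,0],[0,0,0,0,0,0],[0,0,0,0,0,0],[0,0,0,0,0,0],[0,0,0,0,0,0],[0,0,0,0,0,0]],
], claw=-1)

```text
time: 29.62
tool_pos: [0.584, 0.1454, 0.0096]
tool_rot: [0.001, 0.718, 0.696, 0.002]
contact_force: [0.2, 1.0, 6.1]
gripper_width: 0.294
grasp_force: 59.6
```

>>> play_rows([
  [[0,0,-5,0,0,0],[0,0,-15,0,0,0],[0,0,-40,0,0,0],[0,0,-70,0,0,0],[0,0,-90,0,0,0],[0,0,-90,0,0,0],[0,0,-90,0,0,0]],
])

```text
time: 30.2
tool_pos: [0.5833, 0.1452, 0.0994]
tool_rot: [0.001, 0.718, 0.696, 0.001]
contact_force: [-0.4, -0.3, -1.8]
gripper_width: 0.295
grasp_force: 59.1
```

```bash
python3 - <<'E'
from h import *
s=manip.state();print(s["tool_pos"],yawy(),s["gripper_width"])
P=SO-.060*SX; print(P)
go([*P,.1],88.2)
from nuts import nuts
nuts("n2")
E
```

```text
[0.58326361 0.14519805 0.0993839 ] -1.7283449902417447 0.29521920217739817
[0.46033 0.31863]
[ 169.6 -128.1   -1. ] [  0.2   0.1 -89.9]
nut px [242.1 208.7] xy [0.5964 0.0917] local [  8. 200.] hole px 28.5 zmax 0.031
nut px [251.  207.7] xy [0.5997 0.0654] local [ 12. 174.] hole px 25.5 zmax 0.040
```

>>> play_rows([
  [[170,-131,0,0,0,-84],[170,-131,0,0,0,-84],[170,-131,0,0,0,-84],[170,-131,0,0,0,-84],[170,-131,0,0,0,-84],[170,-131,0,0,0,-84],[170,-131,0,0,0,-84],[170,-131,0,0,0,-84],[170,-131,0,0,0,-84],[170,-131,0,0,0,-84],[170,-131,0,0,0,-84],[170,-131,0,0,0,-84]],
])

```text
time: 31.25
tool_pos: [0.4547, 0.3182, 0.0947]
tool_rot: [-0.002, 0.064, 0.998, -0.001]
contact_force: [0.4, -0.2, -0.0]
gripper_width: 0.298
grasp_force: 59.2
```

>>> play_rows([
  [[0,0,0,0,0,-6],[0,0,0,0,0,-6],[0,0,0,0,0,-6],[0,0,0,0,0,-6],[0,0,0,0,0,-6]],
])

```text
time: 31.67
tool_pos: [0.456, 0.3187, 0.0966]
tool_rot: [-0.001, 0.016, 1.0, -0.0]
contact_force: [-0.2, 0.3, -0.5]
gripper_width: 0.298
grasp_force: 59.2
```

```bash
python3 - <<'E'
from h import *
s=manip.state();print(s["tool_pos"],yawy(),s["gripper_width"])
P=SO-.0633*SX
go([*P,.029],88.2)
from nuts import nuts
nuts("n2")
E
```

```text
[0.45596974 0.31873899 0.0966    ] 88.19065222812021 0.2978894865941348
[-1.1  0.1 67.6] [-0.  -0.1 -0. ]
nut px [242.4 208.9] xy [0.5956 0.0908] local [  8. 199.] hole px 23.2 zmax 0.032
nut px [233.7 208.6] xy [0.5964 0.1164] local [  7. 225.] hole px 27.7 zmax 0.023
nut px [250.8 207.8] xy [0.5992 0.0661] local [ 12. 175.] hole px 23.1 zmax 0.041
nut px [200.9 222.6] xy [0.5531 0.2112] local [-39. 318.] hole px 11.0 zmax 0.003
```

>>> play_rows([
  [[-1,0,20,0,0,0],[-1,0,40,0,0,0],[-1,0,55,0,0,0],[-1,0,64,0,0,0],[-1,0,67.5,0,0,0],[-1,0,67.5,0,0,0],[-1,0,67.5,0,0,0]],
])

```text
time: 32.3
tool_pos: [0.4579, 0.3192, 0.0305]
tool_rot: [0.0, 0.015, 1.0, 0.0]
contact_force: [-0.0, 0.2, -0.7]
gripper_width: 0.294
grasp_force: 59.2
```

>>> play_rows([
  [[0,0,0,0,0,0],[0,0,0,0,0,0],[0,0,0,0,0,0],[0,0,0,0,0,0],[0,0,-10,0,0,0],[0,0,-40,0,0,0],[0,0,-80,0,0,0],[0,0,-100,0,0,0],[0,0,-100,0,0,0]],
], claw=-0.1)

```text
time: 33.05
tool_pos: [0.4611, 0.321, 0.1377]
tool_rot: [0.006, 0.015, 1.0, 0.003]
contact_force: [0.8, -0.1, 0.1]
gripper_width: 0.451
grasp_force: 0.0
```

```bash
python3 - <<'E'
from h import *
s=manip.state();print(s["tool_pos"],yawy(),s["gripper_width"])
go([.5964+.0033*DY[0],.1164+.0033,.1],-1.8)
E
```

```text
[0.46113412 0.32096603 0.13770125] 88.28266671481911 0.4508900125222753
[-140.9 -197.3   38. ] [ 0.8  0.2 90.1]
```

```bash
cat >> nuts.py <<'E'
def orient(b,c,z,skip=()):
    "heading (deg mod 60) of a flat normal, from the outer edge of the ring round world point c; skip=world headings to leave out"
    g=b.min(2).astype(np.float32);th=np.radians(np.arange(0,360,3));rr=np.arange(.010,.020,.00025);E=[]
    for t in th:
        if any(abs((np.degrees(t)-s+180)%360-180)<32 for s in skip): E.append(np.nan);continue
        w=np.c_[c[0]+rr*np.cos(t),c[1]+rr*np.sin(t),np.full(len(rr),z)]
        uv=proj("top",w).astype(np.float32);p=cv2.remap(g,uv[None,:,0],uv[None,:,1],cv2.INTER_CUBIC)[0]
        i=int(np.argmax(p[:20]));h=(p[i]+p[i:].min())/2;j=i+int(np.argmax(p[i:]<h));E.append(rr[j])
    E=np.array(E);k=~np.isnan(E)
    B=np.c_[np.ones(k.sum()),np.cos(th[k]),np.sin(th[k]),np.cos(6*th[k]),np.sin(6*th[k])]
    s=np.linalg.lstsq(B,E[k],rcond=None)[0]
    corner=np.degrees(np.arctan2(s[4],s[3]))/6
    print("r %.4f dx %.4f dy %.4f amp %.5f"%(s[0],s[1],s[2],np.hypot(s[3],s[4])),"flat normal mod60",round((corner+30)%60,1))
E
python3 - <<'E'
from nuts import *
o=nuts("n3")
b,_=vision.grab_frame("top")
for x in o:
    c=x[1][:2]
    sk=[np.degrees(np.arctan2(*(y[1][:2]-c)[::-1])) for y in o if 0<np.hypot(*(y[1][:2]-c))<.036]
    print(np.round(c,3),np.round(sk));orient(b,c,.022,sk)
o=nuts("n4",.040,(140,185,195,275))
E
```

```text
nut px [242.4 208.9] xy [0.5957 0.0908] local [  8. 199.] hole px 23.1 zmax 0.031
nut px [233.7 208.6] xy [0.5963 0.1164] local [  7. 225.] hole px 27.8 zmax 0.023
nut px [250.8 207.8] xy [0.5992 0.0662] local [ 12. 175.] hole px 23.3 zmax 0.040
nut px [202.1 219.3] xy [0.563  0.2082] local [-29. 316.] hole px 11.8 zmax 0.003
[0.596 0.091] [ 88. -82.]
r 0.0142 dx 0.0002 dy 0.0007 amp 0.00014 flat normal mod60 32.6
[0.596 0.116] [-92.]
r 0.0148 dx 0.0002 dy 0.0001 amp 0.00035 flat normal mod60 22.8
[0.599 0.066] [98.]
r 0.0144 dx 0.0001 dy 0.0005 amp 0.00022 flat normal mod60 28.7
[0.563 0.208] []
r 0.0148 dx 0.0000 dy -0.0014 amp 0.00043 flat normal mod60 21.4
```

```bash
python3 - <<'E'
from h import *
print(manip.state()["tool_pos"])
go([.5949,.1212,.1],16)
E
```

```text
[0.45715734 0.31881533 0.12989843]
[-143.6 -193.4   29.9] [-0.   0.  72.3]
```

>>> play_rows([
  [[-143.6,-193.4,30,0,0,72.3],[-143.6,-193.4,30,0,0,72.3],[-143.6,-193.4,30,0,0,72.3],[-143.6,-193.4,30,0,0,72.3],[-143.6,-193.4,30,0,0,72.3],[-143.6,-193.4,30,0,0,72.3],[-143.6,-193.4,30,0,0,72.3],[-143.6,-193.4,30,0,0,72.3],[-143.6,-193.4,30,0,0,72.3],[-143.6,-193.4,30,0,0,72.3],[-143.6,-193.4,30,0,0,72.3],[-143.6,-193.4,30,0,0,72.3]],
], claw=0)

```text
time: 34.2
tool_pos: [0.5938, 0.1212, 0.0979]
tool_rot: [-0.001, 0.601, 0.799, -0.001]
contact_force: [0.2, 0.6, -0.9]
gripper_width: 0.498
grasp_force: 0.0
```

>>> play_rows([
  [[0,0,0,0,0,0],[0,0,0,0,0,0],[0,0,0,0,0,0],[0,0,0,0,0,0]],
])

```text
time: 34.53
tool_pos: [0.595, 0.1214, 0.0997]
tool_rot: [-0.0, 0.602, 0.799, -0.0]
contact_force: [0.1, -0.0, 0.1]
gripper_width: 0.498
grasp_force: 0.0
```

```bash
python3 - <<'E'
from nuts import *
print(manip.state()["tool_pos"],yawy())
go([.5949,.1212,.008],16)
# shelf
b,d=vision.grab_frame("top");P=cloud("top",d)
Z=P[...,2];v,u=np.indices(Z.shape);m=(Z>.034)&(u>140)&(u<180)&(v>195)&(v<257);p=P[m]
print(len(p),p.mean(0) if len(p) else 0)
g=b.min(2);sub=g[240:262,150:178];print(sub[::1,::2])
E
```

```text
[0.59499897 0.12136133 0.09973459] 16.021440461729707
[-0.1 -0.1 91.7] [-0. -0.  0.]
51 [0.4516766  0.27055407 0.22186638]
[[107 109 103  93 100 111 118 122 120 126 129 125  14 177]
 [114 114 108  84 103 116 116 118 115 122 126 122   6 176]
 [ 99 110 107  85 105 112 113 115 115 120 130 118  10 188]
 [107 112 102  86 110 107 115 126 116 124 124 115  15 186]
 [111 114 106  88 102 107 115 123 115 120 125 105  25 180]
 [110 119 105  97 113 110 119 129 116 120 128 102  29 184]
 [111 100  53  63  72  93 102 108  91 128 131  99  25 177]
 [106 105  83  82  74  84  85  92  64  80  81  79  40 176]
 [110 110  94  93 101  95  98 125 107 112 112  78  43 173]
 [115 112  94  88  95 205 199  78 105 124 124  74  60 175]
 [109 111  93  87 178 225 189 205  56 101 126  70  59 168]
 [117 111  91  71 254  99 115 214 121 108 116  60  56 192]
 [119 106  92 127 188  27  89 171 133 106 124  56  52 194]
 [118 109  93 148 136  72 116 121 125 104 121  45  62 192]
 [125 106  98 147 117  59 120 112 126 102 113  51  70 192]
 [117 107  96 145 125  89 115 172 141 111 119  43  76 195]
 [120 107  93 152 175  51  96 214  93 109 123  39  77 193]
 [120 102  94 104 213 141 218 195  72 116 122  41  71 198]
 [119 107  98  98 155 217 197  98  90 118 117  41  76 200]
 [128 106  96 101 109 144 114  99 126 132 119  28  76 199]
 [ 68  61  66  67  80  63  53  78 125 142 133  29  77 192]
 [ 41  41  46  38  37  39  46  42  67  81  72  19  81 180]]
```

>>> play_rows([
  [[0,0,30,0,0,0],[0,0,60,0,0,0],[0,0,78,0,0,0],[0,0,88,0,0,0],[0,0,92,0,0,0],[0,0,92,0,0,0]],
])

```text
time: 35.08
tool_pos: [0.5948, 0.1213, 0.0072]
tool_rot: [-0.0, 0.602, 0.799, -0.0]
contact_force: [0.2, 0.3, 0.3]
gripper_width: 0.5
grasp_force: 0.0
```

>>> play_rows([
  [[0,0,0,0,0,0],[0,0,0,0,0,0],[0,0,0,0,0,0],[0,0,0,0,0,0],[0,0,0,0,0,0],[0,0,0,0,0,0],[0,0,0,0,0,0],[0,0,0,0,0,0]],
], claw=-1)

```text
time: 35.75
tool_pos: [0.5967, 0.1215, 0.0097]
tool_rot: [0.001, 0.602, 0.798, 0.001]
contact_force: [0.2, 0.5, 5.8]
gripper_width: 0.299
grasp_force: 59.6
```

>>> play_rows([
  [[0,0,-5,0,0,0],[0,0,-15,0,0,0],[0,0,-40,0,0,0],[0,0,-70,0,0,0],[0,0,-92,0,0,0],[0,0,-92,0,0,0],[0,0,-92,0,0,0]],
])

```text
time: 36.33
tool_pos: [0.5962, 0.1213, 0.102]
tool_rot: [0.001, 0.602, 0.799, 0.001]
contact_force: [0.5, -0.3, -0.5]
gripper_width: 0.299
grasp_force: 59.1
```

```bash
python3 - <<'E'
from nuts import *
s=manip.state();print(s["tool_pos"],yawy(),s["gripper_width"])
P1=SO-.06*SX
print("exp px",proj("top",[*P1,.04]),"lines",[proj("top",[*(SO+a*SX),.024]).round(1) for a in(-.04,0,.04)],"stop",proj("top",[*(SO-.08*SX),.024]))
b,d=vision.grab_frame("top")
u0,v0=150,249;g=b[v0:261,u0:172].min(2).astype(np.float32);G=cv2.resize(g,None,fx=8,fy=8,interpolation=cv2.INTER_CUBIC)
m=((G>150)*255).astype(np.uint8);m[-10:]=0
pts=cv2.findNonZero(m);e=cv2.fitEllipse(cv2.convexHull(pts));c=(np.array(e[0])+.5)/8-.5+[u0,v0];print(e,c,ray("top",c,.04))
w=ray("top",c,.04)[0,:2]-SO;print("shelf local",w@SX,w@SY)
go([*(SO-.020*SX-.005*SX),.1],88.2)
E
```

```text
[0.59618418 0.12129722 0.10204563] 15.974971030996505 0.29889785404977726
exp px [[160.40796351 253.10173392]] lines [array([[162.7, 246.7]]), array([[164. , 233.1]]), array([[165.3, 219.6]])] stop [[161.30016869 260.58966181]]
((90.99878692626953, 40.81354522705078), (80.36209869384766, 87.32366943359375), 39.405906677246094) [160.93734837 253.66419315] [[0.45874848 0.31701468 0.04      ]]
shelf local -0.06152729269449371 -0.0016627476682714573
[ 2.161e+02 -4.160e+01 -1.000e-01] [ -0.    0.  -72.2]
```

>>> play_rows([
  [[217,-40.5,0,0,0,-72],[217,-40.5,0,0,0,-72],[217,-40.5,0,0,0,-72],[217,-40.5,0,0,0,-72],[217,-40.5,0,0,0,-72],[217,-40.5,0,0,0,-72],[217,-40.5,0,0,0,-72],[217,-40.5,0,0,0,-72],[217,-40.5,0,0,0,-72],[217,-40.5,0,0,0,-72],[217,-40.5,0,0,0,-72]],
])

```text
time: 37.3
tool_pos: [0.4948, 0.3181, 0.0973]
tool_rot: [-0.002, 0.016, 1.0, -0.001]
contact_force: [-0.3, 0.0, -0.1]
gripper_width: 0.299
grasp_force: 59.1
```

>>> play_rows([
  [[0,0,0,0,0,0],[0,0,0,0,0,0],[0,0,0,0,0,0],[0,0,0,0,0,0],[0,0,0,0,0,0]],
])

```text
time: 37.72
tool_pos: [0.4964, 0.3187, 0.0997]
tool_rot: [-0.0, 0.018, 1.0, -0.0]
contact_force: [0.2, -0.9, -0.2]
gripper_width: 0.297
grasp_force: 59.1
```

```bash
python3 - <<'E'
from nuts import *
s=manip.state();print(s["tool_pos"],yawy(),s["gripper_width"])
go([*(SO-.0240*SX+.001*SY),.0285],88.2)
nuts("n5")
E
```

```text
[0.49643074 0.318678   0.09972675] 87.92185820650926 0.296693794708752
[ 0.1 -0.1 71.2] [-0.  -0.  -0.3]
nut px [239.9 209.3] xy [0.5942 0.0981] local [  6. 207.] hole px 25.3 zmax 0.028
nut px [248.3 208.1] xy [0.5984 0.0734] local [ 11. 182.] hole px 22.1 zmax 0.038
nut px [202.7 211.5] xy [0.5863 0.2076] local [ -5. 316.] hole px 10.7 zmax 0.002
```

>>> play_rows([
  [[0,0,20,0,0,0],[0,0,40,0,0,0],[0,0,57,0,0,0],[0,0,67,0,0,0],[0,0,71.5,0,0,0],[0,0,71.5,0,0,0],[0,0,71.5,0,0,0],[0,0,71.5,0,0,0]],
])

```text
time: 38.43
tool_pos: [0.497, 0.3191, 0.029]
tool_rot: [0.001, 0.018, 1.0, 0.0]
contact_force: [0.4, -0.7, -1.2]
gripper_width: 0.298
grasp_force: 59.1
```

>>> play_rows([
  [[0,0,0,0,0,0],[0,0,0,0,0,0],[0,0,0,0,0,0],[0,0,0,0,0,0],[0,0,-10,0,0,0],[0,0,-40,0,0,0],[0,0,-80,0,0,0],[0,0,-100,0,0,0],[0,0,-100,0,0,0],[0,0,-100,0,0,0],[0,0,-100,0,0,0]],
], claw=-0.1)

```text
time: 39.35
tool_pos: [0.4959, 0.3185, 0.1278]
tool_rot: [-0.0, 0.018, 1.0, -0.0]
contact_force: [-0.4, 0.1, 0.4]
gripper_width: 0.451
grasp_force: 0.0
```

```bash
python3 - <<'E'
from nuts import *
s=manip.state();print(s["tool_pos"],yawy(),s["gripper_width"])
o=nuts("n6")
b,_=vision.grab_frame("top")
for x in o[:2]: orient(b,x[1][:2],.028,[90,-90])
C=o[0][1][:2]
go([*(AX+.006*DX+.215*DY),.1],-1.8)
E
```

```text
[0.49591853 0.31853775 0.12782755] 87.97588105289528 0.4512493979081184
nut px [239.9 209.3] xy [0.5942 0.0981] local [  6. 207.] hole px 25.2 zmax 0.028
nut px [248.3 208.1] xy [0.5984 0.0735] local [ 11. 182.] hole px 22.9 zmax 0.038
nut px [198.  202.2] xy [0.6142 0.2228] local [ 22. 332.] hole px 10.8 zmax 0.001
r 0.0143 dx -0.0009 dy -0.0001 amp 0.00039 flat normal mod60 31.7
r 0.0140 dx -0.0010 dy -0.0004 amp 0.00021 flat normal mod60 32.3
[-106.8 -208.    26.4] [-0.2 -0.1 89.8]
```

View pics/n6.png

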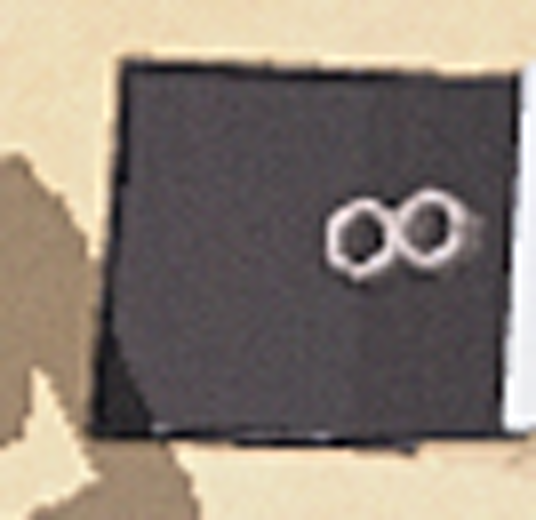

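Nuts C at (358,238) and D at (430,228) in the picture lie tilted on the ramp foot and touch each other. The floor in front is empty. I'll grip C there, carry it onto the flat floor, let it fall flat and regrip it.

```bash
python3 - <<'E'
from h import *
go([*(AX+.0045*DX+.209*DY),.1],16)
E
```

```text
[-105.4 -214.    26.4] [-0.2 -0.1 72. ]
```

>>> play_rows([
  [[-105.4,-214,26,0,0,72],[-105.4,-214,26,0,0,72],[-105.4,-214,26,0,0,72],[-105.4,-214,26,0,0,72],[-105.4,-214,26,0,0,72],[-105.4,-214,26,0,0,72],[-105.4,-214,26,0,0,72],[-105.4,-214,26,0,0,72],[-105.4,-214,26,0,0,72],[-105.4,-214,26,0,0,72],[-105.4,-214,26,0,0,72],[-105.4,-214,26,0,0,72]],
], claw=0)

```text
time: 40.45
tool_pos: [0.5932, 0.1011, 0.1007]
tool_rot: [-0.001, 0.601, 0.799, -0.001]
contact_force: [-0.6, -0.5, -0.7]
gripper_width: 0.503
grasp_force: 0.0
```

>>> play_rows([
  [[0,0,10,0,0,0],[0,0,30,0,0,0],[0,0,55,0,0,0],[0,0,75,0,0,0],[0,0,86,0,0,0],[0,0,86,0,0,0],[0,0,86,0,0,0]],
])

```text
time: 41.03
tool_pos: [0.5938, 0.1012, 0.0157]
tool_rot: [-0.001, 0.602, 0.799, -0.0]
contact_force: [1.0, -0.3, 1.6]
gripper_width: 0.501
grasp_force: 0.0
```

>>> play_rows([
  [[0,0,0,0,0,0],[0,0,0,0,0,0],[0,0,0,0,0,0],[0,0,0,0,0,0],[0,0,0,0,0,0],[0,0,0,0,0,0],[0,0,0,0,0,0],[0,0,0,0,0,0]],
], claw=-1)

```text
time: 41.7
tool_pos: [0.5955, 0.1013, 0.0178]
tool_rot: [0.001, 0.602, 0.798, 0.001]
contact_force: [0.5, 0.3, 6.1]
gripper_width: 0.295
grasp_force: 59.2
```

```bash
python3 - <<'E'
from h import *
s=manip.state();print(s["tool_pos"],yawy(),s["gripper_width"])
go([*(s["tool_pos"][:2]+.042*DY),.03],16)
E
```

```text
[0.59549493 0.10130908 0.01782501] 15.973084936166165 0.2950987967966161
[ 40.   12.9 -12.2] [ 0.2  0.  -0. ]
```

>>> play_rows([
  [[0,0,-5,0,0,0],[0,0,-12,0,0,0],[10,3,-12,0,0,0],[20,6.5,-12,0,0,0],[30,10,-12,0,0,0],[40,13,-12,0,0,0],[40,13,-8,0,0,0],[40,13,-3,0,0,0],[40,13,0.5,0,0,0],[40,13,0.5,0,0,0],[40,13,0.5,0,0,0]],
])

```text
time: 42.62
tool_pos: [0.5966, 0.1432, 0.0171]
tool_rot: [0.0, 0.602, 0.798, 0.001]
contact_force: [-2.3, 0.9, 7.3]
gripper_width: 0.3
grasp_force: 59.5
```

>>> play_rows([
  [[0,0,0,0,0,0],[0,0,0,0,0,0],[0,0,0,0,0,0],[0,0,0,0,0,0],[0,0,0,0,0,0],[0,0,-30,0,0,0],[0,0,-60,0,0,0],[0,0,-90,0,0,0],[40,0,-110,0,0,0],[80,0,-110,0,0,0],[120,0,-110,0,0,0]],
], claw=0.1)

```text
time: 43.53
tool_pos: [0.564, 0.2597, 0.1287]
tool_rot: [0.001, 0.603, 0.798, 0.002]
contact_force: [0.9, 0.2, -0.6]
gripper_width: 0.55
grasp_force: 0.0
```

>>> play_rows([
  [[30,0,0,0,0,0],[30,0,0,0,0,0],[30,0,0,0,0,0]],
])

```text
time: 43.78
tool_pos: [0.5536, 0.2886, 0.1255]
tool_rot: [0.0, 0.601, 0.799, -0.0]
contact_force: [0.1, -0.2, -0.1]
gripper_width: 0.552
grasp_force: 0.0
```

```bash
python3 - <<'E'
from nuts import *
s=manip.state();print(s["tool_pos"],yawy(),s["gripper_width"])
o=nuts("n7")
b,_=vision.grab_frame("top")
for x in o[:2]: orient(b,x[1][:2],.022 if x[2][1]>215 else .03,[-90] if x[2][1]>215 else [90,-90])
E
```

```text
[0.55364791 0.28864419 0.12548948] 16.145043291583153 0.5521180699300184
nut px [238.6 208.7] xy [0.5961 0.102 ] local [  8. 211.] hole px 25.2 zmax 0.026
nut px [226.8 208.7] xy [0.5957 0.1368] local [  6. 245.] hole px 26.4 zmax 0.023
nut px [207.5 183.8] xy [0.6711 0.1975] local [ 80. 308.] hole px 8.2 zmax 0.002
r 0.0144 dx -0.0013 dy -0.0004 amp 0.00048 flat normal mod60 30.7
r 0.0147 dx 0.0005 dy 0.0001 amp 0.00046 flat normal mod60 24.0
```

```bash
python3 - <<'E'
from h import *
go([.5952,.1387,.1],16)
E
```

```text
[-153.6   -1.5   25.5] [-0.  0. -0.]
```

>>> play_rows([
  [[-40,-1.5,0,0,0,0],[-80,-1.5,10,0,0,0],[-115,-1.5,20,0,0,0],[-140,-1.5,25,0,0,0],[-153.6,-1.5,35,0,0,0],[-153.6,-1.5,60,0,0,0],[-153.6,-1.5,85,0,0,0],[-153.6,-1.5,105,0,0,0],[-153.6,-1.5,115,0,0,0],[-153.6,-1.5,117.5,0,0,0],[-153.6,-1.5,117.5,0,0,0],[-153.6,-1.5,117.5,0,0,0]],
], claw=0)

```text
time: 44.88
tool_pos: [0.5962, 0.1394, 0.0095]
tool_rot: [0.001, 0.602, 0.798, 0.001]
contact_force: [-0.0, 0.4, 0.2]
gripper_width: 0.501
grasp_force: 0.0
```

>>> play_rows([
  [[0,0,0,0,0,0],[0,0,0,0,0,0],[0,0,0,0,0,0],[0,0,0,0,0,0],[0,0,0,0,0,0],[0,0,0,0,0,0],[0,0,0,0,0,0],[0,0,0,0,0,0]],
], claw=-1)

```text
time: 45.55
tool_pos: [0.597, 0.1397, 0.0106]
tool_rot: [0.001, 0.602, 0.799, 0.001]
contact_force: [-0.4, -1.0, 6.6]
gripper_width: 0.297
grasp_force: 59.3
```

>>> play_rows([
  [[0,0,-5,0,0,0],[0,0,-15,0,0,0],[0,0,-40,0,0,0],[0,0,-70,0,0,0],[0,0,-92,0,0,0],[0,0,-92,0,0,0],[0,0,-92,0,0,0]],
])

```text
time: 46.13
tool_pos: [0.5964, 0.1395, 0.1026]
tool_rot: [0.001, 0.602, 0.799, 0.001]
contact_force: [-0.1, -0.2, -0.7]
gripper_width: 0.301
grasp_force: 59.1
```

```bash
python3 - <<'E'
from nuts import *
s=manip.state();print(s["tool_pos"],yawy(),s["gripper_width"])
# nut is 2 mm at tool -x -> at shelf yaw it lies +2 in SX
go([*(SO+.0190*SX+.001*SY),.1],88.2)
E
```

```text
[0.59644545 0.13947885 0.10261394] 15.97518729364279 0.30129480059291863
[186.6  -6.    2.5] [  0.2   0.2 -72.2]
```

>>> play_rows([
  [[186.5,-6,2,0,0,-72.2],[186.5,-6,2,0,0,-72.2],[186.5,-6,2,0,0,-72.2],[186.5,-6,2,0,0,-72.2],[186.5,-6,2,0,0,-72.2],[186.5,-6,2,0,0,-72.2],[186.5,-6,2,0,0,-72.2],[186.5,-6,2,0,0,-72.2],[186.5,-6,2,0,0,-72.2],[186.5,-6,2,0,0,-72.2],[186.5,-6,2,0,0,-72.2],[186.5,-6,2,0,0,-72.2]],
])

```text
time: 47.13
tool_pos: [0.537, 0.3165, 0.0964]
tool_rot: [-0.001, 0.017, 1.0, -0.001]
contact_force: [0.5, 0.1, -0.9]
gripper_width: 0.299
grasp_force: 59.1
```

>>> play_rows([
  [[0,0,0,0,0,0],[0,0,0,0,0,0],[0,0,0,0,0,0],[0,0,0,0,0,0]],
])

```text
time: 47.47
tool_pos: [0.5381, 0.3169, 0.0982]
tool_rot: [-0.0, 0.016, 1.0, -0.0]
contact_force: [-0.9, 0.7, -0.3]
gripper_width: 0.298
grasp_force: 59.1
```

```bash
python3 - <<'E'
from nuts import *
s=manip.state();print(s["tool_pos"],yawy(),s["gripper_width"])
go([*(SO+.0186*SX+.001*SY),.029],88.2)
nuts("n8")
E
```

```text
[0.53811855 0.31692685 0.09824005] 88.12568278230023 0.29848956528257925
[-0.8  0.3 69.2] [-0.  -0.  -0.1]
nut px [238.6 208.7] xy [0.5961 0.102 ] local [  8. 211.] hole px 25.3 zmax 0.026
```

>>> play_rows([
  [[-0.8,0.3,20,0,0,0],[-0.8,0.3,40,0,0,0],[-0.8,0.3,56,0,0,0],[-0.8,0.3,65,0,0,0],[-0.8,0.3,69.5,0,0,0],[-0.8,0.3,69.5,0,0,0],[-0.8,0.3,69.5,0,0,0],[-0.8,0.3,69.5,0,0,0]],
])

```text
time: 48.18
tool_pos: [0.5396, 0.3175, 0.0296]
tool_rot: [0.001, 0.016, 1.0, 0.0]
contact_force: [-0.2, 0.1, -1.0]
gripper_width: 0.3
grasp_force: 59.1
```

>>> play_rows([
  [[0,0,0,0,0,0],[0,0,0,0,0,0],[0,0,0,0,0,0],[0,0,0,0,0,0],[0,0,-10,0,0,0],[0,0,-40,0,0,0],[0,0,-80,0,0,0],[0,0,-100,0,0,0],[0,0,-100,0,0,0],[0,0,-100,0,0,0],[0,0,-100,0,0,0]],
], claw=-0.1)

```text
time: 49.1
tool_pos: [0.5384, 0.317, 0.1283]
tool_rot: [-0.0, 0.016, 1.0, -0.0]
contact_force: [0.0, -0.3, -0.5]
gripper_width: 0.449
grasp_force: 0.0
```

```bash
python3 - <<'E'
from nuts import *
s=manip.state();print(s["tool_pos"],yawy(),s["gripper_width"])
nuts("n9")
go([*(AX+.007*DX+.211*DY),.1],16)
E
```

```text
[0.53844971 0.31703223 0.1283261 ] 88.17224303254716 0.44923399245714674
nut px [238.6 208.7] xy [0.5961 0.1021] local [  8. 211.] hole px 25.2 zmax 0.026
nut px [198.3 216.9] xy [0.5699 0.2197] local [-22. 327.] hole px 9.3 zmax 0.002
nut px [199.4 188.7] xy [0.6554 0.221 ] local [ 63. 331.] hole px 9.1 zmax 0.002
[ -64.4 -212.3   27.3] [-0.2 -0.1 72.2]
```

>>> play_rows([
  [[-64,-212.3,27,0,0,72.2],[-64,-212.3,27,0,0,72.2],[-64,-212.3,27,0,0,72.2],[-64,-212.3,27,0,0,72.2],[-64,-212.3,27,0,0,72.2],[-64,-212.3,27,0,0,72.2],[-64,-212.3,27,0,0,72.2],[-64,-212.3,27,0,0,72.2],[-64,-212.3,27,0,0,72.2],[-64,-212.3,27,0,0,72.2],[-64,-212.3,27,0,0,72.2],[-64,-212.3,27,0,0,72.2]],
], claw=0)

```text
time: 50.15
tool_pos: [0.595, 0.1029, 0.1]
tool_rot: [-0.001, 0.601, 0.799, -0.001]
contact_force: [0.7, 0.2, 0.3]
gripper_width: 0.502
grasp_force: 0.0
```

>>> play_rows([
  [[0,0,10,0,0,0],[0,0,30,0,0,0],[0,0,55,0,0,0],[0,0,75,0,0,0],[0,0,87,0,0,0],[0,0,87,0,0,0],[0,0,87,0,0,0]],
])

```text
time: 50.73
tool_pos: [0.5958, 0.1031, 0.0142]
tool_rot: [-0.0, 0.602, 0.799, -0.0]
contact_force: [0.4, -0.8, 0.0]
gripper_width: 0.496
grasp_force: 0.0
```

>>> play_rows([
  [[0,0,0,0,0,0],[0,0,0,0,0,0],[0,0,0,0,0,0],[0,0,0,0,0,0],[0,0,0,0,0,0],[0,0,0,0,0,0],[0,0,0,0,0,0],[0,0,0,0,0,0]],
], claw=-1)

```text
time: 51.4
tool_pos: [0.5973, 0.1031, 0.0161]
tool_rot: [0.001, 0.602, 0.798, 0.001]
contact_force: [0.5, -0.6, 5.9]
gripper_width: 0.297
grasp_force: 59.3
```

>>> play_rows([
  [[0,0,-5,0,0,0],[0,0,-12,0,0,0],[10,3,-12,0,0,0],[20,6.5,-12,0,0,0],[30,10,-12,0,0,0],[40,13,-12,0,0,0],[40,13,-8,0,0,0],[40,13,-3,0,0,0],[40,13,0.5,0,0,0],[40,13,0.5,0,0,0],[40,13,0.5,0,0,0]],
])

```text
time: 52.32
tool_pos: [0.5985, 0.1451, 0.0154]
tool_rot: [0.0, 0.602, 0.798, 0.001]
contact_force: [-2.1, 0.5, 6.3]
gripper_width: 0.301
grasp_force: 59.4
```

>>> play_rows([
  [[0,0,0,0,0,0],[0,0,0,0,0,0],[0,0,0,0,0,0],[0,0,0,0,0,0],[0,0,0,0,0,0],[0,0,-30,0,0,0],[0,0,-60,0,0,0],[0,0,-90,0,0,0],[-40,0,-140,0,0,0],[-80,0,-170,0,0,0],[-120,0,-170,0,0,0],[-150,0,-170,0,0,0]],
], claw=0.1)

```text
time: 53.32
tool_pos: [0.6376, 0.0113, 0.187]
tool_rot: [0.003, 0.601, 0.799, 0.002]
contact_force: [-0.2, -0.2, -0.3]
gripper_width: 0.55
grasp_force: 0.0
```

>>> play_rows([
  [[0,0,0,0,0,0],[0,0,0,0,0,0],[0,0,0,0,0,0]],
])

```text
time: 53.57
tool_pos: [0.6351, 0.0123, 0.1818]
tool_rot: [-0.001, 0.602, 0.798, -0.0]
contact_force: [-0.8, 1.2, 0.7]
gripper_width: 0.549
grasp_force: 0.0
```

```bash
python3 - <<'E'
from nuts import *
s=manip.state();print(s["tool_pos"],yawy(),s["gripper_width"])
o=nuts("n10")
b,_=vision.grab_frame("top")
for x in o[:2]: orient(b,x[1][:2],.022)
# shelf nuts
cv2.imwrite("pics/s1.png",cv2.resize(b[193:275,135:190],None,fx=7,fy=7,interpolation=cv2.INTER_CUBIC))
E
```

```text
[0.63514735 0.01226614 0.1818087 ] 15.93707927812618 0.5494698426845925
```

View pics/s1.png

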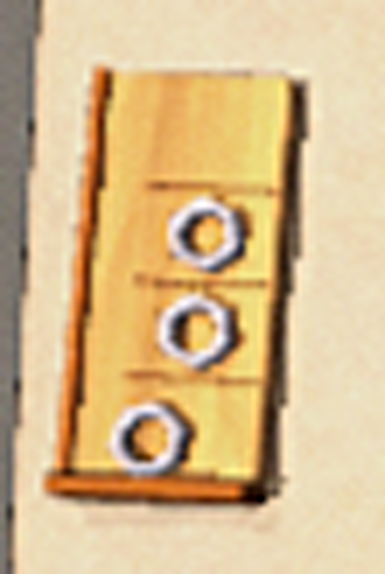

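The shelf picture shows the nuts at places 2 (197,331) and 3 (206,233) well centred. The nut at place 1 (149,438) has been knocked towards the rail. The tray is hidden by the arm. I'll measure the shelf nuts and mend the first one.

```bash
cat >> nuts.py <<'E'
def shelf():
    b,_=vision.grab_frame("top");u0,v0=142,200
    g=b[v0:262,u0:178].min(2).astype(np.float32);G=cv2.resize(g,None,fx=8,fy=8,interpolation=cv2.INTER_CUBIC)
    m=((G>150)*255).astype(np.uint8);m=cv2.morphologyEx(m,cv2.MORPH_CLOSE,np.ones((9,9)));cs,_=cv2.findContours(m,0,1)
    for c in cs:
        if cv2.contourArea(c)<2500: continue
        e=cv2.fitEllipse(cv2.convexHull(c));uv=(np.array(e[0])+.5)/8-.5+[u0,v0];p=ray("top",uv,.04)[0,:2];w=p-SO
        print("px",uv.round(1),"axes px",np.round(np.array(e[1])/8,1),"xy",p.round(4),"shelf local mm",np.round([w@SX*1000,w@SY*1000],1));orient(b,p,.04)
E
python3 - <<'E'
from nuts import *
shelf()
E
```

```text
px [155.1 255.1] axes px [ 9.9 10.5] xy [0.4544 0.3333] shelf local mm [-66.4  14.5]
r 0.0146 dx -0.0004 dy -0.0004 amp 0.00016 flat normal mod60 7.3
px [162.  239.6] axes px [ 9.8 10.3] xy [0.499  0.3166] shelf local mm [-21.2  -0.8]
r 0.0145 dx 0.0000 dy -0.0001 amp 0.00039 flat normal mod60 33.5
px [177.1 245.9] axes px [ 4.3 36.2] xy [0.4815 0.2723] shelf local mm [-37.5 -45.6]
r 0.0147 dx -0.0002 dy -0.0005 amp 0.00055 flat normal mod60 38.0
px [163.4 225.7] axes px [10.  10.1] xy [0.5393 0.3153] shelf local mm [19.1 -0.9]
r 0.0145 dx -0.0003 dy -0.0001 amp 0.00036 flat normal mod60 37.2
px [152.3 221.1] axes px [40.4 82.1] xy [0.5526 0.3484] shelf local mm [31.3 32.6]
r 0.0143 dx -0.0008 dy -0.0016 amp 0.00117 flat normal mod60 58.7
```

```bash
python3 - <<'E'
from h import *
go([*(SO-.062*SX+.0163*SY),.14],88.2)
E
```

```text
[357.6 -80.1  42.1] [ -0.   -0.1 -72.1]
```

>>> play_rows([
  [[357.6,-80,42,0,0,-72.1],[357.6,-80,42,0,0,-72.1],[357.6,-80,42,0,0,-72.1],[357.6,-80,42,0,0,-72.1],[357.6,-80,42,0,0,-72.1],[357.6,-80,42,0,0,-72.1],[357.6,-80,42,0,0,-72.1],[357.6,-80,42,0,0,-72.1],[357.6,-80,42,0,0,-72.1],[357.6,-80,42,0,0,-72.1],[357.6,-80,42,0,0,-72.1],[357.6,-80,42,0,0,-72.1]],
], claw=0)

```text
time: 54.72
tool_pos: [0.4594, 0.3346, 0.1403]
tool_rot: [-0.0, 0.017, 1.0, -0.0]
contact_force: [-0.2, -0.4, 1.3]
gripper_width: 0.502
grasp_force: 0.0
```

>>> play_rows([
  [[0,0,0,0,0,0],[0,0,0,0,0,0],[0,0,0,0,0,0],[0,0,0,0,0,0],[0,0,0,0,0,0]],
])

```text
time: 55.13
tool_pos: [0.4608, 0.3334, 0.1408]
tool_rot: [0.0, 0.018, 1.0, 0.0]
contact_force: [0.6, -0.1, -0.4]
gripper_width: 0.497
grasp_force: 0.0
```

```bash
python3 - <<'E'
from nuts import *
s=manip.state();print(s["tool_pos"],yawy(),s["gripper_width"])
go([*(SO-.062*SX+.0163*SY),.0325],88.2)
o=nuts("n11")
b,_=vision.grab_frame("top")
for x in o[:1]: orient(b,x[1][:2],.022)
E
```

```text
[0.46079261 0.33338254 0.14078177] 87.97911632234164 0.4974504471300978
[  2.    1.5 108.3] [ 0.   0.  -0.2]
nut px [225.2 208.2] xy [0.5971 0.1417] local [  7. 250.] hole px 29.3 zmax 0.023
nut px [199.4 221.9] xy [0.555  0.2158] local [-37. 323.] hole px 15.7 zmax 0.003
r 0.0146 dx 0.0003 dy 0.0001 amp 0.00025 flat normal mod60 26.8
```

>>> play_rows([
  [[2,1.5,30,0,0,0],[2,1.5,60,0,0,0],[2,1.5,85,0,0,0],[2,1.5,100,0,0,0],[2,1.5,107,0,0,0],[2,1.5,108,0,0,0],[2,1.5,108,0,0,0]],
])

```text
time: 55.82
tool_pos: [0.4588, 0.3355, 0.033]
tool_rot: [0.0, 0.017, 1.0, 0.0]
contact_force: [0.4, 1.0, 0.1]
gripper_width: 0.497
grasp_force: 0.0
```

>>> play_rows([
  [[0,0,0,0,0,0],[0,0,0,0,0,0],[0,0,0,0,0,0],[0,0,0,0,0,0],[0,0,0,0,0,0],[0,0,0,0,0,0],[0,0,0,0,0,0],[0,0,0,0,0,0]],
], claw=-1)

```text
time: 56.48
tool_pos: [0.4599, 0.3362, 0.0349]
tool_rot: [0.002, 0.017, 1.0, 0.001]
contact_force: [0.0, 0.2, 6.4]
gripper_width: 0.286
grasp_force: 58.8
```

```bash
python3 - <<'E'
from nuts import *
s=manip.state();print(s["tool_pos"],yawy(),s["gripper_width"])
w=s["tool_pos"][:2]-SO;print(w@SX,w@SY)
# nut seen at local x -66.4 (robot -64.4)
go([*(SO+(w@SX+.0064)*SX+.0018*SY),.035],88.2)
E
```

```text
[0.45988691 0.33620452 0.0349282 ] 88.08197072747622 0.28625763131224724
-0.060974721283023524 0.017552217241741618
[ -6.5 -15.7  -0.1] [ 0.1  0.2 -0.1]
```

>>> play_rows([
  [[0,0,-3,0,0,0],[0,0,-5,0,0,0],[-3,-8,-5,0,0,0],[-6.5,-15.7,-5,0,0,0],[-6.5,-15.7,-5,0,0,0],[-6.5,-15.7,-2,0,0,0],[-6.5,-15.7,0,0,0,0],[-6.5,-15.7,0,0,0,0],[-6.5,-15.7,0,0,0,0]],
])

```text
time: 57.23
tool_pos: [0.4648, 0.319, 0.0348]
tool_rot: [-0.0, 0.017, 1.0, -0.001]
contact_force: [-4.7, -5.1, 13.6]
gripper_width: 0.284
grasp_force: 61.1
```

>>> play_rows([
  [[0,0,0,0,0,0],[0,0,0,0,0,0],[0,0,0,0,0,0],[0,0,0,0,0,0],[0,0,-10,0,0,0],[0,0,-40,0,0,0],[0,0,-80,0,0,0],[0,0,-100,0,0,0],[0,0,-100,0,0,0],[0,0,-100,0,0,0],[0,0,-100,0,0,0]],
], claw=-0.1)

```text
time: 58.15
tool_pos: [0.4638, 0.3193, 0.132]
tool_rot: [-0.001, 0.017, 1.0, -0.0]
contact_force: [-0.5, -0.6, -0.3]
gripper_width: 0.448
grasp_force: 0.0
```

```bash
python3 - <<'E'
from nuts import *
s=manip.state();print(s["tool_pos"],yawy(),s["gripper_width"])
o=nuts("n12")
go([.5971,.1417,.1],20)
E
```

```text
[0.46384829 0.31927488 0.13203519] 88.0733837321535 0.4481740301734362
nut px [225.2 208.2] xy [0.5971 0.1416] local [  7. 250.] hole px 29.2 zmax 0.022
nut px [203.3 219.8] xy [0.5613 0.2047] local [-30. 312.] hole px 8.6 zmax 0.007
[-139.7 -172.7   31. ] [-0.2 -0.1 68.1]
```

>>> play_rows([
  [[-139.7,-172.7,31,0,0,68],[-139.7,-172.7,31,0,0,68],[-139.7,-172.7,31,0,0,68],[-139.7,-172.7,31,0,0,68],[-139.7,-172.7,31,0,0,68],[-139.7,-172.7,31,0,0,68],[-139.7,-172.7,31,0,0,68],[-139.7,-172.7,31,0,0,68],[-139.7,-172.7,31,0,0,68],[-139.7,-172.7,31,0,0,68],[-139.7,-172.7,31,0,0,68],[-139.7,-172.7,31,0,0,68]],
], claw=0)

```text
time: 59.2
tool_pos: [0.5971, 0.1421, 0.0998]
tool_rot: [-0.001, 0.572, 0.82, -0.001]
contact_force: [0.7, -0.6, -0.0]
gripper_width: 0.499
grasp_force: 0.0
```

>>> play_rows([
  [[0,0,10,0,0,0],[0,0,30,0,0,0],[0,0,55,0,0,0],[0,0,75,0,0,0],[0,0,90,0,0,0],[0,0,92.5,0,0,0],[0,0,92.5,0,0,0]],
])

```text
time: 59.78
tool_pos: [0.5967, 0.1421, 0.0071]
tool_rot: [-0.001, 0.573, 0.82, -0.001]
contact_force: [0.6, 0.4, -0.1]
gripper_width: 0.497
grasp_force: 0.0
```

>>> play_rows([
  [[0,0,0,0,0,0],[0,0,0,0,0,0],[0,0,0,0,0,0],[0,0,0,0,0,0],[0,0,0,0,0,0],[0,0,0,0,0,0],[0,0,0,0,0,0],[0,0,0,0,0,0]],
], claw=-1)

```text
time: 60.45
tool_pos: [0.5989, 0.1424, 0.0102]
tool_rot: [0.001, 0.573, 0.82, 0.001]
contact_force: [0.4, -0.6, 5.0]
gripper_width: 0.291
grasp_force: 59.5
```

>>> play_rows([
  [[0,0,-5,0,0,0],[0,0,-15,0,0,0],[0,0,-40,0,0,0],[0,0,-70,0,0,0],[0,0,-92,0,0,0],[0,0,-92,0,0,0],[0,0,-92,0,0,0]],
])

```text
time: 61.03
tool_pos: [0.5994, 0.1424, 0.1034]
tool_rot: [0.001, 0.573, 0.82, 0.001]
contact_force: [-0.3, -0.4, -0.6]
gripper_width: 0.301
grasp_force: 59.1
```

```bash
python3 - <<'E'
from nuts import *
s=manip.state();print(s["tool_pos"],yawy(),s["gripper_width"])
go([*(SO+.062*SX+.0018*SY),.1],88.2)
E
```

```text
[0.59940228 0.14236062 0.10343122] 20.074008350049805 0.3006529947169786
[169.6  43.8   3.4] [  0.2   0.2 -68.1]
```

>>> play_rows([
  [[169.6,43.8,3,0,0,-68],[169.6,43.8,3,0,0,-68],[169.6,43.8,3,0,0,-68],[169.6,43.8,3,0,0,-68],[169.6,43.8,3,0,0,-68],[169.6,43.8,3,0,0,-68],[169.6,43.8,3,0,0,-68],[169.6,43.8,3,0,0,-68],[169.6,43.8,3,0,0,-68],[169.6,43.8,3,0,0,-68],[169.6,43.8,3,0,0,-68],[169.6,43.8,3,0,0,-68]],
])

```text
time: 62.03
tool_pos: [0.58, 0.3161, 0.0962]
tool_rot: [-0.002, 0.018, 1.0, -0.001]
contact_force: [0.3, 0.9, -1.1]
gripper_width: 0.301
grasp_force: 59.2
```

>>> play_rows([
  [[0,0,0,0,0,0],[0,0,0,0,0,0],[0,0,0,0,0,0],[0,0,0,0,0,0]],
])

```text
time: 62.37
tool_pos: [0.5811, 0.3166, 0.0981]
tool_rot: [-0.0, 0.017, 1.0, 0.0]
contact_force: [0.2, 1.0, -0.9]
gripper_width: 0.298
grasp_force: 59.2
```

```bash
python3 - <<'E'
from nuts import *
s=manip.state();print(s["tool_pos"],yawy(),s["gripper_width"])
go([*(SO+.062*SX+.0018*SY),.029],88.2)
E
```

```text
[0.5811393  0.3165503  0.09812973] 88.0500313561829 0.29774130923723346
[-1.2  0.2 69.1] [ 0.  -0.  -0.1]
```

Place it, then retreat over the carousel to look.

>>> play_rows([
  [[-1,0.2,20,0,0,0],[-1,0.2,40,0,0,0],[-1,0.2,56,0,0,0],[-1,0.2,65,0,0,0],[-1,0.2,69.5,0,0,0],[-1,0.2,69.5,0,0,0],[-1,0.2,69.5,0,0,0],[-1,0.2,69.5,0,0,0]],
])

```text
time: 63.03
tool_pos: [0.5828, 0.317, 0.0295]
tool_rot: [0.001, 0.017, 1.0, 0.0]
contact_force: [0.2, 0.5, -0.5]
gripper_width: 0.297
grasp_force: 59.1
```

>>> play_rows([
  [[0,0,0,0,0,0],[0,0,0,0,0,0],[0,0,0,0,0,0],[0,0,0,0,0,0],[0,0,-10,0,0,0],[0,0,-40,0,0,0],[0,0,-80,0,0,0],[0,0,-120,0,0,0],[0,0,-160,0,0,0],[0,0,-180,0,0,0],[0,0,-180,0,0,0]],
], claw=-0.1)

```text
time: 63.95
tool_pos: [0.5856, 0.3182, 0.2184]
tool_rot: [0.006, 0.017, 1.0, 0.003]
contact_force: [0.9, 0.5, 0.5]
gripper_width: 0.449
grasp_force: 0.0
```

>>> play_rows([
  [[0,-300,0,0,0,0],[0,-300,0,0,0,0],[0,-300,0,0,0,0],[0,-300,0,0,0,0],[0,-300,0,0,0,0],[0,-300,0,0,0,0],[0,-300,0,0,0,0],[0,-300,0,0,0,0],[0,-300,0,0,0,0],[0,-300,0,0,0,0]],
])

```text
time: 64.78
tool_pos: [0.5718, 0.017, 0.2084]
tool_rot: [-0.0, 0.017, 1.0, 0.0]
contact_force: [0.1, 1.3, -0.2]
gripper_width: 0.452
grasp_force: 0.0
```

```bash
python3 - <<'E'
from nuts import *
shelf()
b,d=vision.grab_frame("top")
cv2.imwrite("pics/s2.png",cv2.resize(b[140:290,130:400],None,fx=2.9,fy=2.9,interpolation=cv2.INTER_CUBIC))
E
```

```text
px [160.7 253.4] axes px [10.1 10.9] xy [0.4594 0.3177] shelf local mm [-60.9  -1. ]
r 0.0146 dx 0.0002 dy -0.0003 amp 0.00065 flat normal mod60 19.0
px [162.1 239.6] axes px [ 9.9 10.4] xy [0.4991 0.3165] shelf local mm [-21.2  -1. ]
r 0.0145 dx -0.0000 dy 0.0000 amp 0.00040 flat normal mod60 33.4
px [177.  246.2] axes px [ 4.3 35.7] xy [0.4806 0.2725] shelf local mm [-38.3 -45.5]
r 0.0146 dx -0.0009 dy -0.0007 amp 0.00059 flat normal mod60 56.5
px [163.4 225.7] axes px [ 9.9 10.2] xy [0.5394 0.3154] shelf local mm [19.1 -0.8]
r 0.0145 dx -0.0003 dy -0.0001 amp 0.00034 flat normal mod60 36.6
px [164.4 211.9] axes px [ 9.7 10. ] xy [0.5801 0.3151] shelf local mm [59.9  0.2]
r 0.0145 dx -0.0002 dy -0.0002 amp 0.00024 flat normal mod60 36.3
px [147.4 224.9] axes px [41.6 88.1] xy [0.5412 0.3617] shelf local mm [19.5 45.6]
r 0.0144 dx 0.0003 dy -0.0011 amp 0.00069 flat normal mod60 0.1
```

View pics/s2.png

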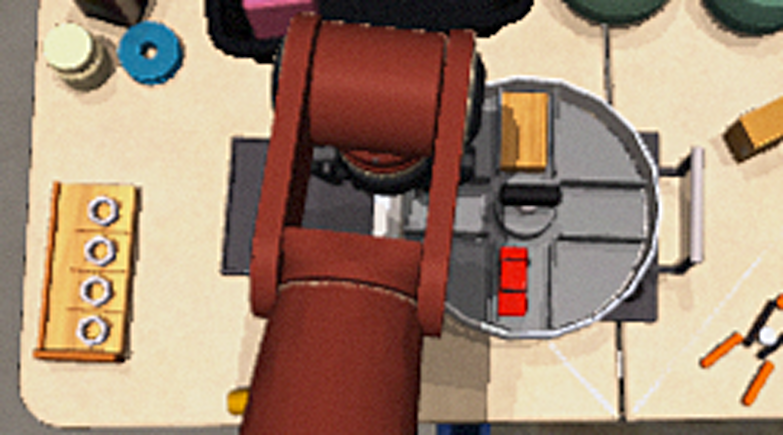

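All four nuts lie flat on the shelf in one row at (102,211), (100,250), (96,290) and (93,330), each within about 1.3 mm of the middle of its place. The carousel is level with the block and the car inside, and the robot is touching nothing.

```bash
python3 -c "
from plant import order
print(order.job_done())"
```

```text
the job is handed in; nothing more can be done
None
```

I handed the job in at about 65 s of the 210 s: both nut compartments were emptied in turn, and all four nuts stand in one row on the shelf from the end stop, each within about 1.3 mm of the middle of its place, with the wooden block and toy car still in the level carousel.

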